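# Comb a jumbled set of push rods into its grooved tray and close it

### The arm

A 6-joint arm with a two-finger parallel gripper is mounted at the origin on the work surface. World frame = base frame: x ahead of the robot, y to its left, z up, the work surface at z = 0. Lengths are in m, angles in rad, forces in N, time in s.
With the tool pointing down it reaches from about 0.325 to 0.925 m from the base axis. Payload 3.1 kg.
Tool frame: the origin (TCP) lies between the finger pads; the fingertips stand 11 mm ahead of it and the grasp point (between the pads) lies 8 mm behind it; z points along the fingers, y is the direction in which the jaws open and shut (so a half turn about z gives the same grasp; the last joint's range is limited). The gripper opens to 85 mm and grips with 20 to 120 N. Pads are 22 mm wide; open, the fingers measure 114 mm over their backs; the gripper's body (76 mm by 85 mm) begins 54 mm behind the grasp point. The pads swing forward as they close: fully open they stand 13 mm farther back than shut.
Start: joints at [-1.258, 0.217, 1.613, -0, 1.311, -0.112], TCP at [0.258, -0.569, 0.242] pointing down, gripper open.
Joint ranges: [-2.75, 2.75], [-0.78, 2.1], [0.31, 2.55], [-1.13, 4.27], [0.13, 2.63], [-2.58, 2.58]. Speed limits (rad/s): [2.79, 2.79, 3.14, 3.14, 3.14, 3.14].

### API

Orientations are given as a 3x3 rotation matrix whose columns are the frame's x, y, z axes.
In Python, from workcell import status, vision, ticket, trace, tip_of gives the robot as it stands.
- The arm moves only by the tool play_rows, never from a script. Its argument "commands" is a list that holds one entry, the list of rows, each a list of 7 numbers: the turn, a rotation vector about the tool's x, y, z in rad, then the shift along the tool's x, y, z in m, then the opening, from 0 (shut) to 1 (fully open). In form: [[[ax, ay, az, tx, ty, tz, jaw], ...]]. A call has 1 to 5 rows; each row is the pose to reach, as a shift and turn from the pose commanded when the call began, along the tool's axes at that moment; what a row does not reach only later rows make up. A row lasts 1/12 s, in which the tool goes at most 41.7 mm and 7.16 degrees, less where a joint would pass 70% of its speed; a pose out of reach is approached as far as the arm can. A call with a gripper value outside its range is refused whole. The fingers move at their own pace and stop on an object; "grip_force" is the grip in N (left out, the last holds). Time passes only in rows, so rows that repeat a pose let the fingers close. It gives the time, the measured TCP pose, the force and the opening at its end, in the units of the state.
- status.get_state(): the state, without advancing time (a new reading comes with each control period).
- vision.snapshot(name): name is "side" or "top" or "wrist"; returns the picture (420x560x3 uint8, red, green, blue); there is no depth.
- vision.calibration(name): a dict with "fovy" (degrees; the focal length in pixels is half the picture's height over the tangent of half this angle, whatever the lens; pixels are square), "cx", "cy" (the principal point, pixels), "rvec" (rotation vector, rad) and "tvec" (3), from world to camera coordinates, as OpenCV has them; the wrist camera has in their place "hand_eye" (4x4, takes a point from camera to tool coordinates, whose origin is the TCP and whose axes are the flange's). Camera axes: x right, y down, z forward; pixel columns grow to the right and rows downward; lengths in m; the calibration is good to about 2 mm. A picture is of the moment at which its call begins: read the wrist's pose just before it. calibration takes no time and is no camera call.
- ticket.close_job(): hands the job in, once; it reports no verdict.
Trained networks look in the newest picture that a camera, given by its name, has taken for a name from the list of things; names that differ only in an ending like _2 or _b are one class to them, and where a whole thing is asked for, a point or a joint stands for the part that bears it (a point fixed in the world has none). Each returns a list of dicts, best first, with "conf" (0 to 1); they miss things now and then, are a little off and sometimes report something else, mostly with a low value. They report only what shows in the picture. A call takes as long as a camera call. They do not tell look-alikes from the thing itself.
- trace(camera, target): "pixels" (420x560 bool, what is visible of it) and "point" ([column, row] in pixels, amid what is visible of it).
- tip_of(camera, target): "point" ([column, row] in pixels: a listed point, or the origin of a listed thing).
The state is a dict: "clock": time; "qpos": joint angles; "qd": joint speeds; "joint_torque": joint torques, N m; "position": TCP position; "orientation": TCP orientation; "force": force on the tool from outside, world axes, zero at the start; "ft_torque": the same for the moment, N m; "opening": finger opening in m.
Only numpy, scipy, OpenCV 4.12 (cv2) and the standard library are available. Lean on these libraries where they do the work, as an engineer would, in place of code of your own. Each camera call takes 0.05 s, during which the arm holds its last target. There are 200 camera calls.

### The job

The push rods in the blue tray lie in a jumble: take the rake from its dock and comb it across the tray, touching those rods with nothing but the rake, until every rod lies flat in a groove of its own, then put the rake back in its dock, teeth hanging in the channel. Then lay the last rod from the rubber mat in an empty groove and shut the clear lid fully. Leave the other goods on the bench where they are.

Things in the scene. Friction and masses are not known exactly. Their poses are not given: they have to be found in the camera images.
- tray: Blue tray fixed to the bench, 216 (x) x 252 (y), rim 52 high, walls 6 (ends) and 14 (sides) thick. Origin: centre of its underside; x runs along its eight V grooves, away from the robot. Grooves (204 long, 28 apart) at y = -98, -70, -42, -14, 14, 42, 70, 98; bottoms 16 high, sharp crests between them 30 high. A rod in a groove has its axis 26 high, top 33. Rods slide easily on it (friction about 0.2).
- rod1_center (a point): A round steel push rod, 180 long and 14 thick with ball ends, 70 to 140 g, lightly oiled. Point: its centre, on its axis; x axis along the rod. One of the four lying jumbled, crossed over one another, across the tray's grooves.
- rod2_center (a point): A round steel push rod, 180 long and 14 thick with ball ends, 70 to 140 g, lightly oiled. Point: its centre, on its axis; x axis along the rod. One of the four lying jumbled, crossed over one another, across the tray's grooves.
- rod3_center (a point): A round steel push rod, 180 long and 14 thick with ball ends, 70 to 140 g, lightly oiled. Point: its centre, on its axis; x axis along the rod. One of the four lying jumbled, crossed over one another, across the tray's grooves.
- rod4_center (a point): A round steel push rod, 180 long and 14 thick with ball ends, 70 to 140 g, lightly oiled. Point: its centre, on its axis; x axis along the rod. One of the four lying jumbled, crossed over one another, across the tray's grooves.
- last_rod_center (a point): A round steel push rod, 180 long and 14 thick with ball ends, 70 to 140 g, lightly oiled. Point: its centre, on its axis; x axis along the rod. This one lies alone on the black rubber mat (200 x 90, 3 thick) on the bench.
- rake_grip (a point): Rake, 240 to 420 g. Point: centre of its orange grip bar, 120 long (x), 24 wide (y), 24 high, on posts over an aluminium head 170 (x) x 44 (y) x 12. x along bar and row of teeth, z up. Head top 34 below this point, head underside 46, tooth tips 86. Starts in its dock, parallel to it.
- rake_tips (a point): Middle of the rake's tooth tips, 86 straight below rake_grip, same axes: nine steel teeth 6 x 6 in one row spread over 150 along x. Moved across the grooves (tray y), tips 35 to 36 above the tray's underside, they clear rods already in grooves; the others turn parallel to the rake and drop into the next empty groove, sometimes only after passes both ways.
- dock: The rake's dock, fixed: a dark steel U channel 200 long (x), two walls 50 high and 8 thick with a 22 wide gap, open at top and ends, on either side of the tray. Origin: centre of its underside, x along the channel. Docked, the rake's head rests on both walls and its teeth hang in the gap, tips 10 above the dock's underside.
- lid (a joint): Opening angle (rad) of the tray's clear, grey-framed lid: 0 shut on the rim; starts at 1.6 to 1.8 (upright, leaning a little away from the robot). Friction hinge: it stays at any angle; about 1 to 4 N at its free edge moves it.
- lid_hinge (a point): Middle of the lid's hinge line, on the tray's far rim (tray x = +108), 52 above the underside; the hinge line runs along the tray's y.
- lid_edge (a point): Middle of the lid's free edge, outer face; 216 from the hinge line. The lid is 252 wide and 4 thick. When upright, its outer face looks away from the robot.
- bearing_box: Bystander: flat blue carton 120 x 120 x 45, beyond the tray; origin at the centre of its underside. Leave it alone.
- seal_box: Bystander: small blue carton 80 x 80 x 50; origin at the centre of its underside. Leave it alone.
- filter_box: Bystander: upright yellow carton 95 x 95 x 150; origin at the centre of its underside. Leave it alone.
- spray_can: Bystander: red and black spray can, 58 across, 180 tall; origin at the centre of its underside. Leave it alone.
- tape_roll: Bystander: yellow roll of tape lying flat, 100 across, 48 tall; origin at the centre of its underside. Leave it alone.
- grease_tin: Bystander: blue and white round tin, 76 across, 75 tall; origin at the centre of its underside. Leave it alone.
- coolant: Bystander: green bottle, 96 across, 200 tall; origin at the centre of its underside. Leave it alone.
Things that resemble listed ones, but are neither listed nor needed, are in the scene too. There is more than one size of the part that bears rake_grip; the job needs the larger. What is shaped like the part that bears last_rod_center but green is not meant.

How it is judged:
On the way, in this order (a step that is already met when the one before it is completed fails the run):
1. the rake's teeth are down in the tray (z of rake_tips in the frame of tray below 0.045 m and x of rake_tips in the frame of tray between -0.06 and 0.06 m and y of rake_tips in the frame of tray between -0.115 and 0.115 m), for 0.1 s.
2. the four jumbled rods lie flat, each in a groove (z of rod1_center in the frame of tray between 0.02 and 0.0295 m and angle between the x axis of each of rod1_center, rod2_center, rod3_center, rod4_center and the x axis of tray, either way round below 0.06 rad and y of rod1_center in the frame of tray between -0.112 and 0.112 m and x of rod1_center in the frame of tray between -0.03 and 0.03 m and z of rod2_center in the frame of tray between 0.02 and 0.0295 m and y of rod2_center in the frame of tray between -0.112 and 0.112 m and x of rod2_center in the frame of tray between -0.03 and 0.03 m and z of rod3_center in the frame of tray between 0.02 and 0.0295 m and y of rod3_center in the frame of tray between -0.112 and 0.112 m and x of rod3_center in the frame of tray between -0.03 and 0.03 m and z of rod4_center in the frame of tray between 0.02 and 0.0295 m and y of rod4_center in the frame of tray between -0.112 and 0.112 m and x of rod4_center in the frame of tray between -0.03 and 0.03 m), for 0.2 s.
3. the rake is back in its dock and let go (z of rake_tips in the frame of dock between 0.006 and 0.014 m and y of rake_tips in the frame of dock between -0.011 and 0.011 m and x of rake_tips in the frame of dock between -0.04 and 0.04 m and angle between rake_tips's own z axis and vertical below 0.1 rad and contact force between the fingers and rake below 0.1 N), for 0.2 s.
4. the last rod lies in a groove too, let go (z of last_rod_center in the frame of tray between 0.02 and 0.0295 m and angle between the x axis of last_rod_center and the x axis of tray, either way round below 0.06 rad and y of last_rod_center in the frame of tray between -0.112 and 0.112 m and x of last_rod_center in the frame of tray between -0.03 and 0.03 m and contact force between the fingers and last_rod below 0.1 N), for 0.2 s.
At the end, for the whole second after the job is handed in: All five rods rest in tray grooves (height within 3.5 mm, direction within 3.4 degrees, centre within 30 mm of mid-groove), the rake rests in its dock (teeth in the channel, head on its walls, within 40 mm of its middle, upright within 6 degrees) and the lid is shut to 0.04 rad (all of step 2 and z of last_rod_center in the frame of tray between 0.02 and 0.0295 m and angle between the x axis of last_rod_center and the x axis of tray, either way round below 0.06 rad and y of last_rod_center in the frame of tray between -0.112 and 0.112 m and x of last_rod_center in the frame of tray between -0.03 and 0.03 m and z of rake_tips in the frame of dock between 0.006 and 0.014 m and y of rake_tips in the frame of dock between -0.011 and 0.011 m and x of rake_tips in the frame of dock between -0.04 and 0.04 m and angle between rake_tips's own z axis and vertical below 0.1 rad and linear speed of each of rod1, rod2, rod3, rod4, last_rod, rake below 0.02 m/s and value of joint lid below 0.04 rad); the robot touches nothing.
It fails at once if the fingers touch one of the jumbled rods (over 2 N) (contact force between the fingers and rod1 above 2 N or contact force between the fingers and rod2 above 2 N or contact force between the fingers and rod3 above 2 N or contact force between the fingers and rod4 above 2 N).
It fails at once if a bystander is shifted by more than 20 mm (distance of any of bearing_box, seal_box, filter_box, spray_can, tape_roll, grease_tin, coolant from where it was at the start of the episode above 0.02 m).
It also fails if it takes over 72 s, if anything falls off the work surface, if the arm or the gripper's body presses on something with over 40 N, if the wrist force passes 120 N, or if a joint passes its speed limit or range.

## Working session

There is one attempt and no reset: what is moved stays moved. The work goes in short steps, Python scripts to look and compute and a tool call to move; the robot and the scene stay as the last step left them, time stands still between calls to the robot, and variables do not carry over. Pictures are saved under pics/ and viewed, on a budget of 10 in all, crops included, one or two more only if the job needs it, and the job is handed in when it is done.

Besides the shell and the picture viewer there is one more tool, called by a JSON object that holds its "method" and its "body", one argument or row to a line. play_rows: Moves the arm, as the interface text tells. Its arguments: {"type":"object","properties":{"commands":{"type":"array","items":{"type":"array","items":{"type":"array","items":{"type":"number"}}}},"grip_force":{"type":"number"}},"required":["commands"]}

```bash
mkdir -p pics; ls; cat > h.py <<'E'
import numpy as np, cv2
from workcell import status, vision, ticket, trace, tip_of
def cal(n):
    c=vision.calibration(n); f=210/np.tan(np.radians(c["fovy"])/2)
    K=np.array([[f,0,c["cx"]],[0,f,c["cy"]],[0,0,1]])
    if n=="wrist":
        s=status.get_state(); T=np.eye(4); T[:3,:3]=s["orientation"]; T[:3,3]=s["position"]
        M=T@np.array(c["hand_eye"]); return K,M[:3,:3],M[:3,3]
    R=cv2.Rodrigues(np.array(c["rvec"],float))[0]; t=np.array(c["tvec"],float).ravel()
    return K,R.T,-R.T@t
def ray(cl,p,z):
    K,R,o=cl; d=R@np.linalg.inv(K)@np.array([p[0],p[1],1.]); return o+d*(z-o[2])/d[2]
def proj(cl,P):
    K,R,o=cl; q=K@(R.T@(np.array(P,float)-o)); return q[:2]/q[2]
def pic(n,name):
    im=vision.snapshot(n); cv2.imwrite("pics/"+name,im[:,:,::-1]); return im
E
python3 - <<'E'
from h import *
s=status.get_state(); print({k:np.round(v,3) for k,v in s.items()})
a=pic("top","top0.png"); 
c=cal("top"); print(c[0],c[1],c[2])
z={"tray":0,"rake_grip":.11,"rake_tips":.01,"dock":0,"last_rod_center":.01,"rod1_center":.04,"lid_hinge":.052,"lid_edge":.26,"rake":0.11}
for t in z:
    try:
        for r in tip_of("top",t)[:5]: print(t,np.round(r["conf"],2),np.round(r["point"],1),np.round(ray(c,r["point"],z[t]),3))
    except Exception as e: print(t,e)
b=pic("side","side0.png")
E
```

```text
pics
{'clock': np.float64(0.0), 'qpos': array([-1.258,  0.218,  1.615,  0.   ,  1.311, -0.112]), 'qd': array([-0.   ,  0.001, -0.   , -0.001,  0.   ,  0.002]), 'joint_torque': array([-2.0000e-03, -3.9685e+01, -3.0385e+01, -0.0000e+00,  1.0000e-02,
       -0.0000e+00]), 'position': array([ 0.257, -0.569,  0.241]), 'orientation': array([[ 0.911,  0.412, -0.001],
       [ 0.412, -0.911,  0.002],
       [ 0.   , -0.002, -1.   ]]), 'force': array([-0.288,  0.344,  0.66 ]), 'ft_torque': array([ 0.031,  0.015, -0.015]), 'opening': np.float64(0.085)}
[[428.51411695   0.         279.67381024]
 [  0.         428.51411695 210.09829695]
 [  0.           0.           1.        ]] [[-0.01313274 -0.99258848  0.12081245]
 [-0.99990679  0.01348758  0.00211984]
 [-0.00373359 -0.12077335 -0.99267309]] [0.38387424 0.08015207 1.36181036]
tray 0.58 [289.4 216.4] [0.529 0.052 0.   ]
rake_grip 0.84 [158.3 217.5] [0.519 0.44  0.11 ]
rake_grip 0.72 [197.4 228.5] [0.485 0.325 0.11 ]
rake_grip 0.64 [284. 221.] [0.504 0.071 0.11 ]
rake_tips 0.71 [166.2 220. ] [0.522 0.443 0.01 ]
rake_tips 0.55 [266.3 142.8] [0.769 0.123 0.01 ]
dock 0.6 [201.6 230.8] [0.487 0.333 0.   ]
last_rod_center 0.66 [409.5 224. ] [ 0.499 -0.327  0.01 ]
last_rod_center 0.63 [424.5 295.3] [ 0.276 -0.362  0.01 ]
last_rod_center 0.36 [199.7 229. ] [0.492 0.337 0.01 ]
last_rod_center 0.34 [271.5 144.1] [0.764 0.107 0.01 ]
lid_hinge 0.77 [284.1 182.3] [0.63  0.068 0.052]
lid_hinge 0.17 [412.1 222.7] [ 0.499 -0.322  0.052]
lid_hinge 0.16 [324.7 140.5] [ 0.761 -0.061  0.052]
lid_edge 0.61 [284.3 153.5] [0.668 0.068 0.26 ]
lid_edge 0.5 [436.3 176.5] [ 0.601 -0.328  0.26 ]
rake it knows: bearing_box, coolant, dock, filter_box, grease_tin, last_rod_center, lid_edge, lid_hinge, rake_grip, rake_tips, rod1_center, rod2_center, rod3_center, rod4_center, seal_box, spray_can, tape_
```

View pics/top0.png

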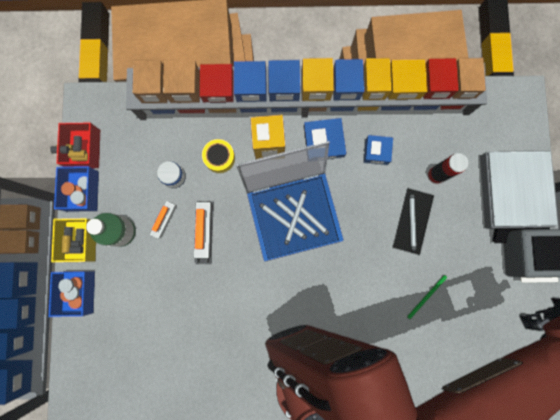

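View pics/side0.png

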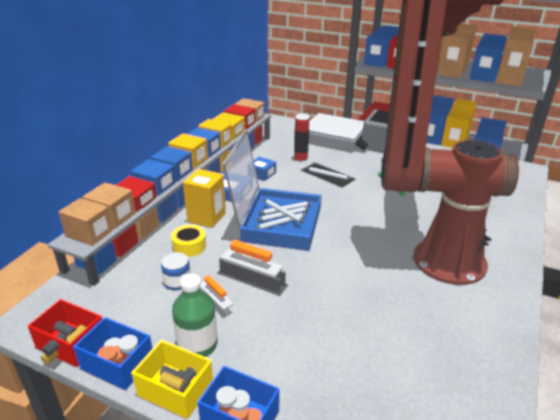

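The top view shows the large rake in its dock at (202,231) and a small look-alike at (162,219). The tray is at about (295,217) with four rods. The wanted rod is on the mat at (411,220), and the green decoy is at (427,297). Next I'll measure the poses.

```bash
cat >> h.py <<'E'
def rect(n,t,z,near=None,k=3):
    c=cal(n); out=[]
    for r in trace(n,t)[:k]:
        m=r["pixels"].astype(np.uint8); ys,xs=np.nonzero(m)
        if len(xs)<8: continue
        W=np.array([ray(c,(x,y),z)[:2] for x,y in zip(xs,ys)],np.float32)
        b=cv2.boxPoints(cv2.minAreaRect(W)); (cx,cy),(w,h),a=cv2.minAreaRect(W)
        if w<h: a+=90
        print(t,round(r["conf"],2),np.round(r["point"]),"ctr",round(cx,4),round(cy,4),"size",round(max(w,h),3),round(min(w,h),3),"ang",round((a+90)%180-90,1),"mean",W.mean(0).round(4))
E
python3 - <<'E'
from h import *
vision.snapshot("top")
for t,z in [("tray",.052),("rake_grip",.11),("dock",.05),("last_rod_center",.01),("rod1_center",.04),("lid_edge",.1)]: rect("top",t,z,k=6)
c=cal("top")
for p in [(248,190),(267,258),(341,240)]: print(ray(c,p,.052))
for p in [(329,144),(238,163)]: print(ray(c,p,.26))
for p in [(205,203),(198,259)]: print(ray(c,p,.11))
E
```

```text
tray 0.94 [283. 192.] ctr 0.5709 0.0379 size 0.312 0.293 ang 13.7 mean [0.5772 0.0497]
rake_grip 0.75 [198. 232.] ctr 0.4813 0.3121 size 0.159 0.044 ang -1.9 mean [0.4812 0.3118]
rake_grip 0.58 [160. 221.] ctr 0.5129 0.4293 size 0.111 0.035 ang -27.1 mean [0.5128 0.4292]
dock 0.65 [209. 247.] ctr 0.4771 0.3152 size 0.193 0.054 ang -4.2 mean [0.45  0.307]
last_rod_center 0.57 [410. 222.] ctr 0.5023 -0.3353 size 0.171 0.014 ang -0.8 mean [ 0.4999 -0.3353]
last_rod_center 0.48 [424. 299.] ctr 0.2724 -0.3692 size 0.178 0.015 ang -44.5 mean [ 0.2718 -0.3685]
rod1_center 0.81 [309. 216.] ctr 0.5288 -0.0015 size 0.171 0.014 ang 45.9 mean [ 0.5211 -0.0098]
[0.60732957 0.18023408 0.052     ]
[0.39721078 0.12337696 0.052     ]
[ 0.44882656 -0.10297338  0.052     ]
[ 0.69187788 -0.04994279  0.26      ]
[0.64405153 0.19030684 0.26      ]
[0.56031633 0.30287123 0.11      ]
[0.39637323 0.32191374 0.11      ]
```

```bash
cat >> h.py <<'E'
def plan(wps,start=None):
    """wps: (x,y,z,yawdeg,jaw,n rows); prints rows per call of <=5 from the start pose (x,y,z,yawdeg)"""
    if start is None:
        s=status.get_state(); R=s["orientation"]; start=(*s["position"],np.degrees(np.arctan2(R[1,0],R[0,0])))
    P=np.array(start[:3],float); yaw=start[3]; rows=[]; 
    for x,y,z,yw,j,n in wps:
        for i in range(1,n+1):
            f=i/n; rows.append((P+(np.array([x,y,z])-P)*f,yaw+(yw-yaw)*f,j))
        P=np.array([x,y,z],float); yaw=yw
    b=(np.array(start[:3],float),start[3])
    for k in range(0,len(rows),5):
        c=np.cos(np.radians(b[1]));s_=np.sin(np.radians(b[1])); out=[]
        for p,yw,j in rows[k:k+5]:
            d=p-b[0]; out.append([0,0,round(float(-np.radians(yw-b[1])),3),round(float(c*d[0]+s_*d[1]),4),round(float(s_*d[0]-c*d[1]),4),round(float(-d[2]),4),j])
        print(out); b=(rows[min(k+4,len(rows)-1)][0],rows[min(k+4,len(rows)-1)][1])
E
python3 - <<'E'
from h import *
print(np.round(vision.calibration("wrist")["hand_eye"],3),vision.calibration("wrist")["fovy"])
plan([(.44,.05,.42,13,1,18)])
E
```

```text
[[ 0.001 -0.952 -0.307  0.079]
 [ 1.     0.001  0.     0.001]
 [-0.    -0.307  0.952 -0.131]
 [ 0.     0.     0.     1.   ]] 59.63035829339355
[[0, 0, 0.011, 0.0234, -0.0272, -0.0099, 1], [0, 0, 0.022, 0.0468, -0.0544, -0.0197, 1], [0, 0, 0.033, 0.0702, -0.0815, -0.0296, 1], [0, 0, 0.044, 0.0937, -0.1087, -0.0395, 1], [0, 0, 0.055, 0.1171, -0.1359, -0.0493, 1]]
[[0, 0, 0.011, 0.0219, -0.0284, -0.0099, 1], [0, 0, 0.022, 0.0438, -0.0569, -0.0197, 1], [0, 0, 0.033, 0.0657, -0.0853, -0.0296, 1], [0, 0, 0.044, 0.0875, -0.1137, -0.0395, 1], [0, 0, 0.055, 0.1094, -0.1421, -0.0493, 1]]
[[0, 0, 0.011, 0.0203, -0.0296, -0.0099, 1], [0, 0, 0.022, 0.0406, -0.0592, -0.0197, 1], [0, 0, 0.033, 0.0609, -0.0888, -0.0296, 1], [0, 0, 0.044, 0.0812, -0.1183, -0.0395, 1], [0, 0, 0.055, 0.1015, -0.1479, -0.0493, 1]]
[[0, 0, 0.011, 0.0186, -0.0307, -0.0099, 1], [0, 0, 0.022, 0.0373, -0.0613, -0.0197, 1], [0, 0, 0.033, 0.0559, -0.092, -0.0296, 1]]
```

{"method": "play_rows", "body": {
  "commands": [
    [[0,0,0,0.127,-0.109,-0.045,1],[0,0,0,0.127,-0.109,-0.045,1],[0,0,0,0.127,-0.109,-0.045,1],[0,0,0,0.127,-0.109,-0.045,1],[0,0,0,0.127,-0.109,-0.045,1]]
  ]
}}

```text
clock: 1.27
position: [0.331, -0.4138, 0.2896]
orientation: [[0.909, 0.416, 0.003], [0.416, -0.909, 0.0], [0.003, 0.001, -1.0]]
force: [0.2, -0.7, 0.9]
opening: 0.0856
```

{"method": "play_rows", "body": {
  "commands": [
    [[0,0,0,0.127,-0.109,-0.045,1],[0,0,0,0.127,-0.109,-0.045,1],[0,0,0,0.127,-0.109,-0.045,1],[0,0,0,0.127,-0.109,-0.045,1],[0,0,0,0.127,-0.109,-0.045,1]]
  ]
}}

```text
clock: 1.68
position: [0.4017, -0.2623, 0.3349]
orientation: [[0.909, 0.417, 0.005], [0.417, -0.909, -0.0], [0.004, 0.002, -1.0]]
force: [-0.1, -1.2, 0.2]
opening: 0.0856
```

{"method": "play_rows", "body": {
  "commands": [
    [[0,0,0,0.127,-0.109,-0.045,1],[0,0,0,0.127,-0.109,-0.045,1],[0,0,0,0.127,-0.109,-0.045,1],[0,0,0,0.127,-0.109,-0.045,1],[0,0,0,0.127,-0.109,-0.045,1]]
  ]
}}

```text
clock: 2.1
position: [0.4725, -0.1106, 0.3797]
orientation: [[0.909, 0.417, 0.005], [0.417, -0.909, 0.001], [0.005, 0.001, -1.0]]
force: [-0.1, 1.2, -0.2]
opening: 0.0854
```

{"method": "play_rows", "body": {
  "commands": [
    [[0,0,0.2,0.127,-0.109,-0.045,1],[0,0,0.2,0.127,-0.109,-0.045,1],[0,0,0.2,0.127,-0.109,-0.045,1],[0,0,0.2,0.127,-0.109,-0.045,1],[0,0,0.2,0.127,-0.109,-0.045,1]]
  ]
}}

```text
clock: 2.52
position: [0.5429, 0.0404, 0.4237]
orientation: [[0.974, 0.227, 0.003], [0.227, -0.974, 0.002], [0.004, -0.001, -1.0]]
force: [-0.7, -1.3, -0.1]
opening: 0.0857
```

```bash
python3 - <<'E'
from h import *
s=status.get_state(); print(s["clock"],s["position"],s["orientation"].round(3))
c=cal("wrist"); a=pic("wrist","w1.png"); print(c[2])
rect("wrist","tray",.052)
for t in ["rod%d_center"%i for i in (1,2,3,4)]: rect("wrist",t,.04,k=5)
for t,z in [("tray",0),("lid_hinge",.052)]:
    for r in tip_of("wrist",t)[:2]: print(t,r["conf"],r["point"],ray(c,r["point"],z))
E
```

```text
2.5167 [0.54289968 0.04043121 0.42370645] [[ 0.974  0.227  0.003]
 [ 0.227 -0.974  0.002]
 [ 0.004 -0.001 -1.   ]]
[0.61951879 0.05740081 0.55515868]
tray 0.66 [279. 164.] ctr 0.5225 0.0365 size 0.178 0.014 ang -20.3 mean [0.5252 0.0355]
rod1_center 0.7 [305. 168.] ctr 0.5306 -0.0024 size 0.177 0.014 ang 45.7 mean [ 0.5296 -0.0038]
rod2_center 0.65 [275. 156.] ctr 0.5205 0.0302 size 0.179 0.016 ang 49.3 mean [0.5227 0.0324]
rod2_center 0.43 [271.  46.] ctr 0.6652 0.0719 size 0.442 0.085 ang -76.3 mean [0.6699 0.0718]
rod2_center 0.21 [503. 221.] ctr 0.5079 -0.3171 size 0.167 0.016 ang -0.3 mean [ 0.5123 -0.3172]
rod3_center 0.68 [240. 156.] ctr 0.509 0.0701 size 0.177 0.015 ang 52.4 mean [0.5137 0.0755]
rod4_center 0.76 [279. 165.] ctr 0.5163 0.0304 size 0.181 0.015 ang -21.0 mean [0.5199 0.0291]
rod4_center 0.52 [302. 165.] ctr 0.5276 -0.0058 size 0.176 0.014 ang 45.5 mean [ 0.5276 -0.0058]
tray 0.73 [270.7, 86.2] [0.62546707 0.06695064 0.        ]
tray 0.57 [273.8, 163.7] [0.51693835 0.03719438 0.        ]
lid_hinge 0.77 [270.8, 85.9] [0.62530061 0.06601217 0.052     ]
```

View pics/w1.png

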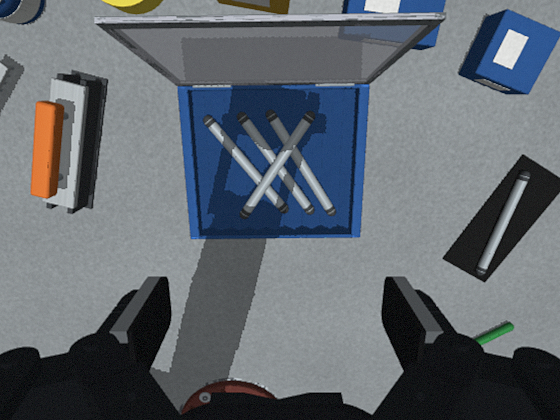

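The wrist view shows the tray rim with corners near (180,85), (369,86), (360,237) and (191,238), with all four rods crossed inside. The rake is docked at left with its bar near (47,150), and the last rod is at (503,222). I'll refine from colour segmentation.

```bash
python3 - <<'E'
from h import *
im=cv2.imread("pics/w1.png"); hsv=cv2.cvtColor(im,cv2.COLOR_BGR2HSV); c=cal("wrist")
def wr(pts,z):
    W=np.array([ray(c,p,z)[:2] for p in pts],np.float32); (x,y),(w,h),a=cv2.minAreaRect(W)
    return np.round([x,y,w,h,a],4)
m=((hsv[...,0]>5)&(hsv[...,0]<22)&(hsv[...,1]>150)&(hsv[...,2]>110)).astype(np.uint8)
n,l,st,ce=cv2.connectedComponentsWithStats(m)
for i in range(1,n):
    if st[i,4]>300: ys,xs=np.nonzero(l==i); print("orange",st[i],wr(zip(xs,ys),.106))
b=((hsv[...,0]>100)&(hsv[...,0]<125)&(hsv[...,1]>120)).astype(np.uint8); b[:86]=0
n,l,st,ce=cv2.connectedComponentsWithStats(b)
i=1+np.argmax(st[1:,4]); ys,xs=np.nonzero(l==i); print("tray",st[i],wr(zip(xs,ys),.052))
# line fits: near edge, sides
lo=[(x,ys[xs==x].max()) for x in range(200,352,4)]
L=[(xs[ys==y].min(),y) for y in range(95,232,4)]; R=[(xs[ys==y].max(),y) for y in range(95,232,4)]
for nm,p in (("near",lo),("left",L),("right",R)):
    W=np.array([ray(c,q,.052)[:2] for q in p],np.float32); v=cv2.fitLine(W,cv2.DIST_HUBER,0,.01,.01).ravel(); print(nm,v.round(4),np.degrees(np.arctan2(v[1],v[0])).round(2))
d=(hsv[...,2]<70).astype(np.uint8); d[:, 120:]=0;d[:60]=0;d[230:]=0
n,l,st,ce=cv2.connectedComponentsWithStats(d)
for i in range(1,n):
    if st[i,4]>200: ys,xs=np.nonzero(l==i); print("dark",st[i],wr(zip(xs,ys),.05),wr(zip(xs,ys),.0))
print([ray(c,p,z).round(4) for p,z in (((107,78),.05),((97,208),.05),((82,72),.062),((77,213),.062),((51,80),.062),((45,205),.062))])
E
```

```text
orange [  31  102   25   96 1815] [4.85400e-01 3.13700e-01 2.31000e-02 1.17900e-01 8.79657e+01]
tray [  178    86   191   153 22505] [ 0.5191  0.0324  0.2133  0.2489 13.368 ]
near [ 0.2346 -0.9721  0.4085  0.0402] -76.43
left [0.9727 0.232  0.4943 0.1537] 13.41
right [ 0.9727  0.2321  0.5431 -0.0891] 13.42
dark [  57   72   51  142 2531] [4.84900e-01 2.99800e-01 6.34000e-02 1.95500e-01 8.98351e+01] [4.7170e-01 3.2440e-01 6.9700e-02 2.1500e-01 8.9835e+01]
[array([0.5836, 0.2682, 0.05  ]), array([0.4028, 0.2676, 0.05  ]), array([0.5846, 0.2943, 0.062 ]), array([0.3942, 0.2895, 0.062 ]), array([0.5664, 0.3319, 0.062 ]), array([0.3963, 0.3339, 0.062 ])]
```

{"method": "play_rows", "body": {
  "commands": [
    [[0,0,0,0.0037,-0.139,0.082,1],[0,0,0,0.0037,-0.139,0.082,1],[0,0,0,0.0037,-0.139,0.082,1],[0,0,0,0.0037,-0.139,0.082,1],[0,0,0,0.0037,-0.139,0.082,1]]
  ]
}}

```text
clock: 3.33
position: [0.5095, 0.1765, 0.3349]
orientation: [[0.974, 0.226, -0.01], [0.226, -0.974, 0.001], [-0.009, -0.003, -1.0]]
force: [-0.3, -0.2, 0.1]
opening: 0.0853
```

{"method": "play_rows", "body": {
  "commands": [
    [[0,0,0.264,0.0037,-0.139,0.082,1],[0,0,0.264,0.0037,-0.139,0.082,1],[0,0,0.264,0.0037,-0.139,0.082,1],[0,0,0.264,0.0037,-0.139,0.082,1],[0,0,0.264,0.0037,-0.139,0.082,1]]
  ]
}}

```text
clock: 3.75
position: [0.4823, 0.3121, 0.2532]
orientation: [[0.999, -0.036, -0.008], [-0.036, -0.999, -0.001], [-0.008, 0.001, -1.0]]
force: [-1.0, -0.6, -2.2]
opening: 0.0855
```

```bash
python3 - <<'E'
from h import *
s=status.get_state(); print(s["clock"],s["position"],s["orientation"].round(3))
c=cal("wrist"); im=pic("wrist","w2.png")[:,:,::-1]; hsv=cv2.cvtColor(np.ascontiguousarray(im),cv2.COLOR_BGR2HSV)
m=((hsv[...,0]>5)&(hsv[...,0]<22)&(hsv[...,1]>150)&(hsv[...,2]>110)).astype(np.uint8)
n,l,st,ce=cv2.connectedComponentsWithStats(m)
for i in range(1,n):
    if st[i,4]>300:
        ys,xs=np.nonzero(l==i); W=np.array([ray(c,p,.108)[:2] for p in zip(xs,ys)],np.float32); print(st[i],cv2.minAreaRect(W))
rect("wrist","rake_grip",.108); rect("wrist","dock",.05)
for t,z in (("rake_grip",.096),("dock",0)):
    for r in tip_of("wrist",t)[:2]: print(t,r["conf"],r["point"],ray(c,r["point"],z))
E
```

```text
3.75 [0.48232859 0.31207876 0.25317657] [[ 0.999 -0.036 -0.008]
 [-0.036 -0.999 -0.001]
 [-0.008  0.001 -1.   ]]
[  93   95   42   92 1738] ((0.527614176273346, 0.43125829100608826), (0.013651315122842789, 0.07081062346696854), 64.67662048339844)
[ 247  112   31  146 3993] ((0.48750075697898865, 0.32142892479896545), (0.022646237164735794, 0.11643404513597488), 88.0609359741211)
rake_grip 0.8 [262. 164.] ctr 0.5003 0.3182 size 0.146 0.038 ang -1.4 mean [0.5057 0.3179]
rake_grip 0.75 [127. 136.] ctr 0.533 0.4206 size 0.095 0.03 ang -25.6 mean [0.5344 0.4195]
dock 0.62 [261.  70.] ctr 0.4882 0.3202 size 0.193 0.044 ang -2.1 mean [0.5509 0.3179]
dock 0.27 [262. 164.] ctr 0.4887 0.3202 size 0.176 0.046 ang -1.6 mean [0.4957 0.3195]
rake_grip 0.88 [118.0, 139.1] [0.5284433  0.43233747 0.096     ]
rake_grip 0.68 [261.1, 186.8] [0.48625916 0.32298827 0.096     ]
```

View pics/w2.png

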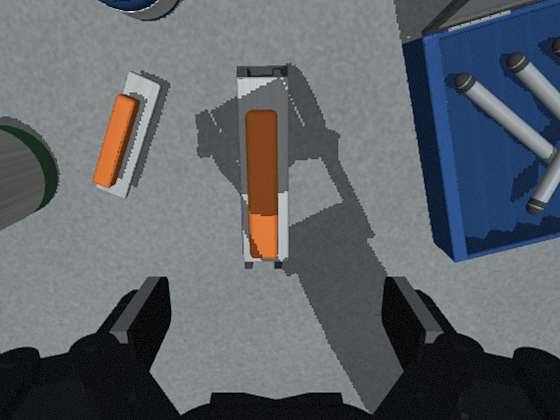

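The large rake's bar sits at (262,185) in the wrist view, over its dock. The small rake is at (116,140) and the tray's left wall is at right. I'll re-measure with the arm settled.

```bash
python3 - <<'E'
from h import *
s=status.get_state(); print(s["clock"],s["position"],s["orientation"].round(3))
c=cal("wrist"); im=pic("wrist","w3.png")[:,:,::-1]; hsv=cv2.cvtColor(np.ascontiguousarray(im),cv2.COLOR_BGR2HSV)
m=((hsv[...,0]>5)&(hsv[...,0]<22)&(hsv[...,1]>150)&(hsv[...,2]>90)).astype(np.uint8)
n,l,st,ce=cv2.connectedComponentsWithStats(m)
for i in range(1,n):
    if st[i,4]>300:
        ys,xs=np.nonzero(l==i); W=np.array([ray(c,p,.106)[:2] for p in zip(xs,ys)],np.float32); print(st[i],cv2.minAreaRect(W))
# dock far end walls and tray left wall
b=((hsv[...,0]>100)&(hsv[...,0]<125)&(hsv[...,1]>120)); b[:,:380]=0
L=[(np.nonzero(b[y])[0].min(),y) for y in range(50,240,5)]
W=np.array([ray(c,q,.052)[:2] for q in L],np.float32); v=cv2.fitLine(W,cv2.DIST_HUBER,0,.01,.01).ravel(); print("left",v,np.degrees(np.arctan2(v[1],v[0])))
print("leftn",W.mean(0)@np.array([-.232,.9727]))
for p in ((237,67),(288,67)): print(ray(c,p,.05))
E
```

```text
4.0 [0.48743725 0.30848748 0.25985587] [[ 0.999 -0.041  0.003]
 [-0.041 -0.999  0.   ]
 [ 0.003 -0.001 -1.   ]]
[  95  104   41   90 1673] ((0.5278197526931763, 0.4316729009151459), (0.01435034815222025, 0.07210913300514221), 64.63638305664062)
[ 242  119   33  143 4052] ((0.4877801537513733, 0.3216029703617096), (0.023153264075517654, 0.11860807240009308), 88.53862762451172)
left [0.97090685 0.23945749 0.52820307 0.18497571] 13.854522
leftn 0.05713339789658784
[0.58786229 0.33764871 0.05      ]
[0.58608571 0.29331998 0.05      ]
```

```bash
python3 - <<'E'
from h import *
n=np.array([-.232,.9727]);u=np.array([.9727,.232])
im=cv2.imread("pics/w3.png"); hsv=cv2.cvtColor(im,cv2.COLOR_BGR2HSV); c=cal("wrist")
b=((hsv[...,0]>100)&(hsv[...,0]<125)&(hsv[...,1]>120)); b[:,:380]=0
L=[(np.nonzero(b[y])[0].min(),y) for y in range(50,240,5)]
W=np.array([ray(c,q,0)[:2] for q in L],np.float32); v=cv2.fitLine(W,cv2.DIST_HUBER,0,.01,.01).ravel(); print("left",v,np.degrees(np.arctan2(v[1],v[0])),W.mean(0)@n)
K,_,_=cal("wrist"); H=np.array(vision.calibration("wrist")["hand_eye"])
T=np.eye(4);T[:3,:3]=[[.974,.227,.003],[.227,-.974,.002],[.004,-.001,-1]];T[:3,3]=[0.5429,0.04043,0.42371]; M=T@H; c=(K,M[:3,:3],M[:3,3])
im=cv2.imread("pics/w1.png"); hsv=cv2.cvtColor(im,cv2.COLOR_BGR2HSV)
b=((hsv[...,0]>100)&(hsv[...,0]<125)&(hsv[...,1]>120)).astype(np.uint8); b[:86]=0
_,l,st,_=cv2.connectedComponentsWithStats(b); ys,xs=np.nonzero(l==1+np.argmax(st[1:,4]))
for nm,p in (("near",[(x,ys[xs==x].max()) for x in range(200,352,4)]),("left",[(xs[ys==y].min(),y) for y in range(95,232,4)]),("right",[(xs[ys==y].max(),y) for y in range(95,232,4)])):
  for z in (0,.052):
    W=np.array([ray(c,q,z)[:2] for q in p],np.float32); v=cv2.fitLine(W,cv2.DIST_HUBER,0,.01,.01).ravel(); print(nm,z,np.degrees(np.arctan2(v[1],v[0])).round(2),"u",W.mean(0)@u,"n",W.mean(0)@n)
for r in (((247,211),(310,118)),((207,120),(284,209)),((242,118),(309,209)),((271,114),(332,211))):
    a=[ray(c,q,.04)[:2] for q in r]; a=np.array([[p@u,p@n] for p in a]); print(a.round(4).tolist(),np.linalg.norm(a[1]-a[0]).round(3))
m=((hsv[...,0]>5)&(hsv[...,0]<22)&(hsv[...,1]>150)&(hsv[...,2]>110)).astype(np.uint8);m[:80]=0
ys,xs=np.nonzero(m); print(cv2.minAreaRect(np.array([ray(c,p,.106)[:2] for p in zip(xs,ys)],np.float32)))
E
```

```text
left [0.97099024 0.23911908 0.5224697  0.16669622] 13.834554 0.04065053417533636
near 0 -76.03 u 0.39068751870691776 n -0.0832192016893998
near 0.052 -76.03 u 0.4118041952177882 n -0.08364482015492394
left 0 13.87 u 0.511079216197133 n 0.0531522396415472
left 0.052 13.87 u 0.520919717720151 n 0.03995381932407617
right 0 13.72 u 0.5099977021276951 n -0.22099899339154364
right 0.052 13.72 u 0.5199393731236458 n -0.20851989049687983
[[0.4486, -0.0439], [0.582, -0.1338]] 0.161
[[0.5799, 0.0072], [0.4515, -0.0986]] 0.166
[[0.5824, -0.0408], [0.4514, -0.1355]] 0.162
[[0.5875, -0.0805], [0.4482, -0.1695]] 0.165
((0.4871135652065277, 0.32051539421081543), (0.023251982405781746, 0.11839214712381363), 88.50476837158203)
```

{"method": "play_rows", "body": {
  "commands": [
    [[0,0,-0.01,0,-0.013,0.03,1],[0,0,-0.01,0,-0.013,0.06,1],[0,0,-0.01,0,-0.013,0.09,1],[0,0,-0.01,0,-0.013,0.12,1],[0,0,-0.01,0,-0.013,0.14,1]]
  ]
}}

```text
clock: 4.47
position: [0.4865, 0.321, 0.1166]
orientation: [[1.0, -0.031, -0.001], [-0.031, -1.0, -0.001], [-0.001, 0.001, -1.0]]
force: [0.2, -0.9, -0.5]
opening: 0.0851
```

{"method": "play_rows", "body": {
  "commands": [
    [[0,0,0,0,0,0.015,1],[0,0,0,0,0,0.025,1],[0,0,0,0,0,0.032,1],[0,0,0,0,0,0.032,1],[0,0,0,0,0,0.032,1]]
  ]
}}

```text
clock: 4.88
position: [0.4875, 0.3227, 0.0873]
orientation: [[1.0, -0.03, 0.001], [-0.03, -1.0, 0.001], [0.001, -0.001, -1.0]]
force: [0.5, 0.1, 0.8]
opening: 0.0853
```

{"method": "play_rows", "body": {
  "commands": [
    [[0,0,0,0,0,0,0],[0,0,0,0,0,0,0],[0,0,0,0,0,0,0],[0,0,0,0,0,0,0],[0,0,0,0,0,0,0]]
  ],
  "grip_force": 80
}}

```text
clock: 5.3
position: [0.4867, 0.323, 0.0868]
orientation: [[1.0, -0.029, 0.001], [-0.029, -1.0, 0.0], [0.001, -0.0, -1.0]]
force: [-0.0, 0.1, -0.4]
opening: 0.0255
```

{"method": "play_rows", "body": {
  "commands": [
    [[0,0,0,0,0,0,0],[0,0,0,0,0,0,0],[0,0,0,0,0,0,0],[0,0,0,0,0,0,0]]
  ],
  "grip_force": 80
}}

```text
clock: 5.63
position: [0.4869, 0.323, 0.0869]
orientation: [[1.0, -0.029, 0.001], [-0.029, -1.0, 0.0], [0.001, -0.0, -1.0]]
force: [-0.7, -0.8, 3.8]
opening: 0.0228
```

```bash
python3 - <<'E'
from h import *
s=status.get_state(); print(s["clock"],s["position"],s["orientation"].round(4),s["opening"],s["force"])
E
```

```text
5.6333 [0.48687226 0.32298361 0.08691599] [[ 9.996e-01 -2.910e-02  7.000e-04]
 [-2.910e-02 -9.996e-01  3.000e-04]
 [ 7.000e-04 -3.000e-04 -1.000e+00]] 0.022779001226915542 [-0.7319335  -0.82417736  3.75130588]
```

{"method": "play_rows", "body": {
  "commands": [
    [[0,0,0,0,0,-0.01,0],[0,0,0,0,0,-0.04,0],[0,0,0,0,0,-0.08,0],[0,0,0,0,0,-0.12,0],[0,0,0,0,0,-0.15,0]]
  ]
}}

```text
clock: 6.05
position: [0.4864, 0.3229, 0.2385]
orientation: [[1.0, -0.029, 0.001], [-0.029, -1.0, 0.0], [0.001, -0.0, -1.0]]
force: [1.2, 0.8, -3.2]
opening: 0.0229
```

{"method": "play_rows", "body": {
  "commands": [
    [[0,0,-0.07,-0.008,0.011,0,0],[0,0,-0.14,-0.015,0.023,0,0],[0,0,-0.21,-0.023,0.034,0,0],[0,0,-0.271,-0.031,0.045,0,0],[0,0,-0.271,-0.031,0.045,0,0]]
  ]
}}

```text
clock: 6.47
position: [0.4514, 0.2767, 0.2346]
orientation: [[0.971, 0.24, -0.005], [0.24, -0.971, -0.003], [-0.005, 0.002, -1.0]]
force: [-0.3, 0.6, -3.5]
opening: 0.0225
```

{"method": "play_rows", "body": {
  "commands": [
    [[0,0,0,0,0.036,0,0],[0,0,0,0,0.072,0,0],[0,0,0,0,0.108,0,0],[0,0,0,0,0.144,0,0],[0,0,0,0,0.18,0,0]]
  ]
}}

```text
clock: 6.88
position: [0.4971, 0.1028, 0.2356]
orientation: [[0.971, 0.239, -0.001], [0.239, -0.971, 0.0], [-0.001, -0.001, -1.0]]
force: [1.7, 0.1, -3.2]
opening: 0.0233
```

{"method": "play_rows", "body": {
  "commands": [
    [[0,0,0,0,0.036,0,0],[0,0,0,0,0.072,0,0],[0,0,0,0,0.108,0,0],[0,0,0,0,0.144,0,0],[0,0,0,0,0.174,0,0]]
  ]
}}

```text
clock: 7.3
position: [0.5391, -0.0672, 0.2355]
orientation: [[0.971, 0.237, -0.001], [0.237, -0.971, -0.0], [-0.001, -0.0, -1.0]]
force: [1.3, -0.1, -3.2]
opening: 0.023
```

```bash
cat >> h.py <<'E'
TC=np.array([.5244,.0382]); TY=13.85
def tf(p):
    a=np.radians(TY); d=np.array(p[:2])-TC; return np.array([np.cos(a)*d[0]+np.sin(a)*d[1],-np.sin(a)*d[0]+np.cos(a)*d[1]])
def tw(x,y):
    a=np.radians(TY); return TC+np.array([np.cos(a)*x-np.sin(a)*y,np.sin(a)*x+np.cos(a)*y])
def st():
    s=status.get_state(); R=s["orientation"]; print("t",s["clock"],"tray",tf(s["position"]).round(4),"z",s["position"][2].round(4),"yaw",np.degrees(np.arctan2(R[1,0],R[0,0])).round(2),"tilt",R[:2,2].round(4),"F",s["force"].round(1),"op",s["opening"].round(4)); return s
E
python3 - <<'E'
from h import *
st(); c=cal("wrist"); pic("wrist","w4.png"); st()
for n in ("dock","tray","rake_tips"):
    for r in tip_of("wrist",n)[:2]: print(n,r["conf"],r["point"],ray(c,r["point"],0))
E
```

```text
Traceback (most recent call last):
  File "h.py", line 47, in st
    s=status.get_state(); R=s["orientation"]; print("t",s["clock"],"tray",tf(s["position"]).round(4),"z",s["position"][2].round(4),"yaw",np.degrees(np.arctan2(R[1,0],R[0,0])).round(2),"tilt",R[:2,2].round(4),"F",s["force"].round(1),"op",s["opening"].round(4)); return s
                                                                                                                                                                                                                                             ^^^^^^^^^^^^^^^^^^
AttributeError: 'float' object has no attribute 'round'
```

```bash
sed -i 's/s\["opening"\].round(4)/round(s["opening"],4)/; s/s\["position"\]\[2\].round(4)/round(float(s["position"][2]),4)/' h.py
python3 - <<'E'
from h import *
st(); pic("wrist","w4.png"); st()
E
```

```text
t 7.3 tray [-0.0109 -0.1058] z 0.2355 yaw 13.73 tilt [-0.0008 -0.0001] F [ 1.3 -0.1 -3.2] op 0.023
t 7.35 tray [-0.0107 -0.1114] z 0.2359 yaw 13.57 tilt [ 0.0015 -0.0067] F [ 2.6 -3.8 -3. ] op 0.0232
```

View pics/w4.png

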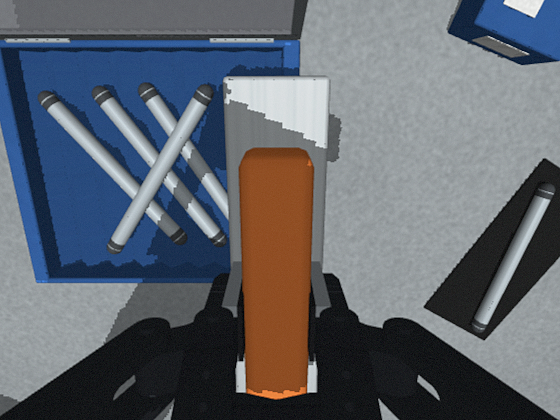

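The picture shows the rake parallel to the tray, hanging over the tray's right side. The right rod's near end is hidden behind the head, and the far-right tray corner is at about (300,42). I'll check that wall position once settled.

```bash
python3 - <<'E'
from h import *
st(); c=cal("wrist"); im=pic("wrist","w5.png"); hsv=cv2.cvtColor(im,cv2.COLOR_RGB2HSV)
b=((hsv[...,0]>100)&(hsv[...,0]<125)&(hsv[...,1]>120)&(hsv[...,2]>40)); b[:,400:]=0
for y in range(38,80,4):
    x=np.nonzero(b[y])[0]; q=ray(c,(x.max(),y),.052); q0=ray(c,(x.max(),y),0.); print(y,x.max(),tf(q).round(4),tf(q0).round(4))
for y in range(100,270,40):
    x=np.nonzero(b[y,:200])[0]; print(y,x.min(),tf(ray(c,(x.min(),y),.052)).round(4))
st()
E
```

```text
t 7.35 tray [-0.0107 -0.1114] z 0.2359 yaw 13.57 tilt [ 0.0015 -0.0067] F [ 2.6 -3.8 -3. ] op 0.0232Traceback (most recent call last):
  File "<stdin>", line 5, in <module>
    return umr_maximum(a, axis, None, out, keepdims, initial, where)
ValueError: zero-size array to reduction operation maximum which has no identity
```

```bash
python3 - <<'E'
from h import *
st(); c=cal("wrist"); im=pic("wrist","w6.png"); hsv=cv2.cvtColor(im,cv2.COLOR_RGB2HSV)
b=((hsv[...,0]>100)&(hsv[...,0]<125)&(hsv[...,1]>120)&(hsv[...,2]>40))
for y in range(30,80,5):
    x=np.nonzero(b[y,:400])[0]
    if len(x): print(y,x.max(),tf(ray(c,(x.max(),y),.052)).round(4),tf(ray(c,(x.max(),y),0.)).round(4))
for y in range(100,270,40):
    x=np.nonzero(b[y,:200])[0]
    if len(x): print(y,x.min(),tf(ray(c,(x.min(),y),.052)).round(4))
st()
E
```

```text
t 7.4 tray [-0.0106 -0.1081] z 0.2358 yaw 13.49 tilt [ 0.0003 -0.0022] F [-0.2  0.1 -3.3] op 0.0229
40 293 [ 0.106  -0.1234] [ 0.1122 -0.1257]
45 295 [ 0.1024 -0.125 ] [ 0.108  -0.1276]
50 295 [ 0.0987 -0.125 ] [ 0.1038 -0.1277]
55 295 [ 0.0951 -0.125 ] [ 0.0995 -0.1277]
60 295 [ 0.0914 -0.1251] [ 0.0952 -0.1277]
65 295 [ 0.0876 -0.1251] [ 0.0908 -0.1278]
70 294 [ 0.0839 -0.1244] [ 0.0865 -0.1269]
75 294 [ 0.0801 -0.1244] [ 0.0821 -0.1269]
100 0 [0.062  0.1172]
140 1 [0.0294 0.1241]
180 10 [-0.0054  0.1244]
220 20 [-0.0427  0.1238]
260 29 [-0.0828  0.1241]
t 7.45 tray [-0.0108 -0.1055] z 0.2355 yaw 13.57 tilt [-0.0011  0.0007] F [-0.5  0.9 -3.3] op 0.0229
```

{"method": "play_rows", "body": {
  "commands": [
    [[0,0,-0.005,0,-0.001,0.025,0],[0,0,-0.005,0,-0.001,0.055,0],[0,0,-0.005,0,-0.001,0.085,0],[0,0,-0.005,0,-0.001,0.105,0],[0,0,-0.005,0,-0.001,0.114,0]]
  ]
}}

```text
clock: 7.87
position: [0.5352, -0.0617, 0.1177]
orientation: [[0.97, 0.245, -0.008], [0.245, -0.97, 0.003], [-0.007, -0.005, -1.0]]
force: [-0.5, 0.9, -3.8]
opening: 0.0233
```

{"method": "play_rows", "body": {
  "commands": [
    [[0,0,0,0,0,0.003,0],[0,0,0,0,0,0.006,0],[0,0,0,0,0,0.009,0],[0,0,0,0,0,0.009,0],[0,0,0,0,0,0.009,0]]
  ]
}}

```text
clock: 8.28
position: [0.5398, -0.0641, 0.1147]
orientation: [[0.97, 0.244, 0.002], [0.244, -0.97, -0.001], [0.002, 0.001, -1.0]]
force: [-0.1, 0.1, -3.3]
opening: 0.023
```

```bash
python3 - <<'E'
from h import *
st()
E
```

```text
t 8.2833 tray [-0.0095 -0.1031] z 0.1147 yaw 14.14 tilt [ 0.0025 -0.0005] F [-0.1  0.1 -3.3] op 0.023
```

{"method": "play_rows", "body": {
  "commands": [
    [[0,0,0,0,0,0.0012,0],[0,0,0,0,0,0.0022,0],[0,0,0,0,-0.008,0.0022,0],[0,0,0,0,-0.016,0.0022,0],[0,0,0,0,-0.024,0.0022,0]]
  ]
}}

```text
clock: 8.7
position: [0.5325, -0.04, 0.1111]
orientation: [[0.97, 0.244, -0.0], [0.244, -0.97, 0.0], [-0.0, -0.0, -1.0]]
force: [-0.5, -0.9, -3.6]
opening: 0.0229
```

{"method": "play_rows", "body": {
  "commands": [
    [[0,0,0,0,-0.008,0,0],[0,0,0,0,-0.016,0,0],[0,0,0,0,-0.024,0,0],[0,0,0,0,-0.032,0,0],[0,0,0,0,-0.04,0,0]]
  ]
}}

```text
clock: 9.12
position: [0.523, -0.001, 0.1112]
orientation: [[0.97, 0.245, 0.0], [0.245, -0.97, 0.0], [0.0, 0.0, -1.0]]
force: [0.5, -0.4, -3.8]
opening: 0.023
```

{"method": "play_rows", "body": {
  "commands": [
    [[0,0,0,0,-0.008,0,0],[0,0,0,0,-0.016,0,0],[0,0,0,0,-0.024,0,0],[0,0,0,0,-0.032,0,0],[0,0,0,0,-0.04,0,0]]
  ]
}}

```text
clock: 9.53
position: [0.5132, 0.0375, 0.1112]
orientation: [[0.97, 0.244, 0.0], [0.244, -0.97, -0.0], [0.0, 0.0, -1.0]]
force: [0.5, -0.2, -3.0]
opening: 0.0227
```

```bash
python3 - <<'E'
from h import *
st()
E
```

```text
t 9.5333 tray [-0.011   0.0019] z 0.1112 yaw 14.14 tilt [ 0.0003 -0.0003] F [ 0.5 -0.2 -3. ] op 0.0227
```

{"method": "play_rows", "body": {
  "commands": [
    [[0,0,0,0,-0.008,-0.0008,0],[0,0,0,0,-0.016,-0.0008,0],[0,0,0,0,-0.024,-0.0008,0],[0,0,0,0,-0.032,-0.0008,0],[0,0,0,0,-0.04,-0.0008,0]]
  ]
}}

```text
clock: 9.95
position: [0.5032, 0.0766, 0.1118]
orientation: [[0.97, 0.244, -0.0], [0.244, -0.97, 0.0], [-0.0, -0.0, -1.0]]
force: [0.2, -0.0, -3.7]
opening: 0.023
```

{"method": "play_rows", "body": {
  "commands": [
    [[0,0,0,0,-0.008,0,0],[0,0,0,0,-0.016,0,0],[0,0,0,0,-0.024,0,0],[0,0,0,0,-0.032,0,0],[0,0,0,0,-0.04,0,0]]
  ]
}}

```text
clock: 10.37
position: [0.4936, 0.1152, 0.1119]
orientation: [[0.97, 0.244, -0.0], [0.244, -0.97, 0.0], [-0.0, -0.0, -1.0]]
force: [0.3, 0.3, -3.8]
opening: 0.0226
```

```bash
python3 - <<'E'
from h import *
st()
vision.snapshot("side")
c=cal("side")
for i in (1,2,3,4):
    rect("side","rod%d_center"%i,.035,k=4)
E
```

```text
t 10.3667 tray [-0.0115  0.0822] z 0.1119 yaw 14.14 tilt [-0.0001  0.0001] F [ 0.3  0.3 -3.8] op 0.0226
rod3_center 0.65 [278. 228.] ctr 0.4959 0.1132 size 0.17 0.018 ang 13.8 mean [0.4991 0.1154]
rod3_center 0.3 [251. 199.] ctr 0.6674 -0.1494 size 0.86 0.304 ang -52.8 mean [ 0.6316 -0.0184]
rod4_center 0.21 [187. 239.] ctr 0.7185 0.2877 size 0.163 0.101 ang -54.3 mean [0.7177 0.2865]
```

```bash
python3 - <<'E'
from h import *
st(); pic("wrist","w7.png")
E
```

```text
t 10.6167 tray [-0.0114  0.0812] z 0.1119 yaw 14.16 tilt [ 0.0002 -0.0003] F [ 1.  -0.2 -3.8] op 0.0227
```

View pics/w7.png

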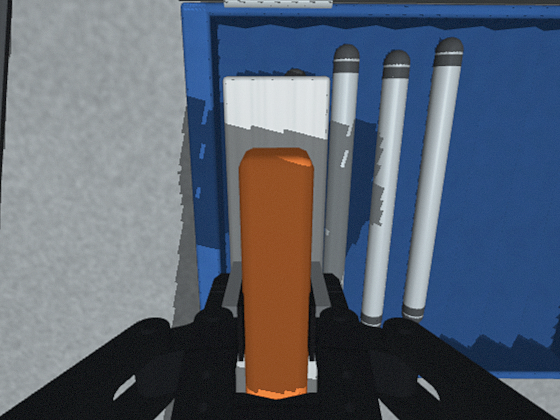

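After the first pass, three rods lie nearly parallel to the right of the rake, with far ends at (345,50), (397,55) and (451,42). The fourth shows only its end at (295,72), under the head. I'll compute their tray coordinates.

```bash
python3 - <<'E'
from h import *
c=cal("wrist")
for nm,p in (("a",((345,44),(340,200))),("b",((397,49),(372,326))),("c",((451,37),(413,320))),("d",((297,71),))):
    print(nm,[tf(ray(c,q,.028)).round(4).tolist() for q in p],[tf(ray(c,q,.04)).round(4).tolist() for q in p])
E
```

```text
a [[0.0916, 0.0436], [0.004, 0.0411]] [[0.0903, 0.0457], [0.0076, 0.0433]]
b [[0.0893, 0.0153], [-0.0862, 0.0137]] [[0.0881, 0.019], [-0.0776, 0.0174]]
c [[0.0954, -0.013], [-0.0812, -0.014]] [[0.0939, -0.0077], [-0.0729, -0.0087]]
d [[0.0778, 0.0692]] [[0.0773, 0.0698]]
```

{"method": "play_rows", "body": {
  "commands": [
    [[0,0,0,0,0,-0.02,0],[0,0,0,0,0,-0.05,0],[0,0,0,0,0,-0.08,0],[0,0,0,0,0,-0.11,0],[0,0,0,0,0,-0.125,0]]
  ]
}}

```text
clock: 11.08
position: [0.496, 0.1141, 0.2414]
orientation: [[0.97, 0.244, 0.007], [0.244, -0.97, 0.0], [0.007, 0.001, -1.0]]
force: [0.6, 1.0, -3.1]
opening: 0.0232
```

{"method": "play_rows", "body": {
  "commands": [
    [[0,0,0,0,-0.034,0,0],[0,0,0,0,-0.068,0,0],[0,0,0,0,-0.102,0,0],[0,0,0,0,-0.136,0,0],[0,0,0,0,-0.169,0,0]]
  ]
}}

```text
clock: 11.5
position: [0.4522, 0.2792, 0.237]
orientation: [[0.97, 0.243, 0.0], [0.243, -0.97, 0.0], [0.0, 0.0, -1.0]]
force: [0.7, 0.0, -2.8]
opening: 0.0226
```

{"method": "play_rows", "body": {
  "commands": [
    [[0,0,0,0,0,0,0],[0,0,0,0,0,0,0]]
  ]
}}

```text
clock: 11.67
position: [0.452, 0.2792, 0.2367]
orientation: [[0.969, 0.247, -0.0], [0.247, -0.969, -0.001], [-0.0, 0.001, -1.0]]
force: [0.0, -0.3, -2.9]
opening: 0.0227
```

```bash
python3 - <<'E'
from h import *
st(); c=cal("wrist"); im=pic("wrist","w8.png")
for i in (1,2,3,4):
    for r in trace("wrist","rod%d_center"%i)[:5]:
        ys,xs=np.nonzero(r["pixels"]); W=np.array([tf(ray(c,p,.03)) for p in zip(xs,ys)],np.float32); print(i,round(r["conf"],2),np.round(r["point"]),[np.round(k,4) for k in cv2.minAreaRect(W)])
E
```

```text
t 11.6667 tray [-0.0126  0.2514] z 0.2367 yaw 14.31 tilt [-0.0001 -0.0007] F [ 0.  -0.3 -2.9] op 0.0227
1 0.98 [547. 194.] [array([-0.0157, -0.0102]), array([0.019 , 0.1321]), np.float64(89.6015)]
2 0.86 [529. 157.] [array([0.0004, 0.018 ]), array([0.0173, 0.178 ]), np.float64(89.877)]
3 0.91 [466. 162.] [array([-0.0094,  0.073 ]), array([0.0171, 0.1772]), np.float64(89.9038)]
4 0.83 [503. 153.] [array([0.003 , 0.0456]), array([0.0171, 0.1771]), np.float64(89.8851)]
```

View pics/w8.png

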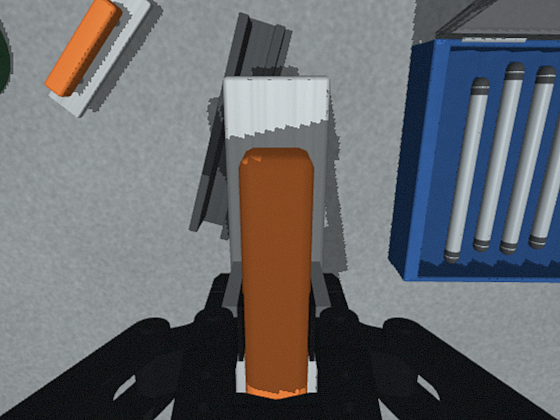

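The wrist view shows all four rods parallel, one per groove, with far ends near (480,85), (515,70), (544,73) and one at the right edge. The channel is visible left of the raised head, with its outer edge running from (240,13) to (191,231). I'll compare the channel position with the grasp pose.

```bash
python3 - <<'E'
from h import *
c=cal("wrist"); im=cv2.imread("pics/w8.png")
for p in ((240,13),(191,231),(249,14),(199,232),(279,28),(291,30)): print(p,ray(c,p,.05).round(4),ray(c,p,0).round(4))
cv2.imwrite("pics/w8c.png",cv2.resize(im[0:250,170:310],None,fx=2.4,fy=2.4,interpolation=cv2.INTER_CUBIC))
st()
E
```

```text
(240, 13) [0.5786 0.3364 0.05  ] [0.5862 0.3428 0.    ]
(191, 231) [0.39   0.3417 0.05  ] [ 0.368   0.3489 -0.    ]
(249, 14) [0.5796 0.3295 0.05  ] [0.5874 0.3348 0.    ]
(199, 232) [0.3908 0.3343 0.05  ] [0.3689 0.3404 0.    ]
(279, 28) [0.5757 0.3044 0.05  ] [0.5829 0.3058 0.    ]
(291, 30) [0.5766 0.2949 0.05  ] [0.584  0.2948 0.    ]
t 11.9167 tray [-0.0122  0.249 ] z 0.2368 yaw 14.03 tilt [-0.0001 -0.0004] F [-0.4 -0.5 -2.9] op 0.0229
```

View pics/w8c.png

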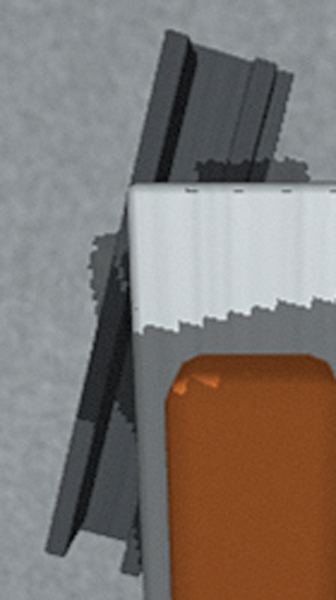

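{"method": "play_rows", "body": {
  "commands": [
    [[0,0,0.07,0.011,-0.009,0,0],[0,0,0.14,0.022,-0.018,0,0],[0,0,0.21,0.033,-0.027,0,0],[0,0,0.274,0.043,-0.035,0,0],[0,0,0.274,0.043,-0.035,0,0]]
  ]
}}

```text
clock: 12.33
position: [0.4877, 0.3232, 0.2372]
orientation: [[1.0, -0.03, 0.002], [-0.03, -1.0, 0.002], [0.002, -0.002, -1.0]]
force: [0.2, -0.2, -3.8]
opening: 0.0228
```

{"method": "play_rows", "body": {
  "commands": [
    [[0,0,0,0,0,0.03,0],[0,0,0,0,0,0.06,0],[0,0,0,0,0,0.083,0],[0,0,0,0,0,0.083,0],[0,0,0,0,0,0.083,0]]
  ]
}}

```text
clock: 12.75
position: [0.4843, 0.321, 0.1521]
orientation: [[1.0, -0.028, -0.004], [-0.028, -1.0, -0.003], [-0.004, 0.003, -1.0]]
force: [0.3, 0.7, -3.4]
opening: 0.0232
```

```bash
python3 - <<'E'
from h import *
s=st(); print(s["position"]); vision.snapshot("wrist"); vision.snapshot("wrist"); s=st(); print(s["position"])
E
```

```text
t 12.75 tray [0.0287 0.2842] z 0.1521 yaw -1.58 tilt [-0.0045 -0.0025] F [ 0.3  0.7 -3.4] op 0.0232
[0.48427392 0.32101497 0.15212944]
t 12.85 tray [0.0319 0.2853] z 0.1559 yaw -1.58 tilt [0.0028 0.0013] F [ 0.   0.3 -2.6] op 0.0231
[0.48705674 0.32279619 0.15587338]
```

{"method": "play_rows", "body": {
  "commands": [
    [[0,0,0,0,0,0.01,0],[0,0,0,0,0,0.02,0],[0,0,0,0,0,0.03,0],[0,0,0,0,0,0.04,0],[0,0,0,0,0,0.045,0]]
  ]
}}

```text
clock: 13.27
position: [0.4843, 0.3221, 0.1065]
orientation: [[1.0, -0.027, -0.003], [-0.027, -1.0, -0.002], [-0.003, 0.002, -1.0]]
force: [-0.6, -0.4, -5.8]
opening: 0.0228
```

{"method": "play_rows", "body": {
  "commands": [
    [[0,0,0,0,0,0.008,0],[0,0,0,0,0,0.014,0],[0,0,0,0,0,0.019,0],[0,0,0,0,0,0.019,0],[0,0,0,0,0,0.019,0]]
  ]
}}

```text
clock: 13.68
position: [0.4855, 0.3227, 0.0895]
orientation: [[1.0, -0.027, -0.001], [-0.027, -1.0, -0.0], [-0.001, 0.0, -1.0]]
force: [-0.0, -0.9, -3.4]
opening: 0.0227
```

```bash
python3 - <<'E'
from h import *
s=st(); print(s["position"])
E
```

```text
t 13.6833 tray [0.0303 0.2855] z 0.0895 yaw -1.56 tilt [-0.0006 -0.0003] F [-0.  -0.9 -3.4] op 0.0227
[0.48547688 0.32267578 0.08950522]
```

{"method": "play_rows", "body": {
  "commands": [
    [[0,0,0,0,0,0.0015,0],[0,0,0,0,0,0.0025,0],[0,0,0,0,0,0.0025,0],[0,0,0,0,0,0.0025,0.4],[0,0,0,0,0,0.0025,0.7]]
  ]
}}

```text
clock: 14.1
position: [0.4867, 0.3233, 0.0887]
orientation: [[1.0, -0.027, 0.002], [-0.027, -1.0, 0.001], [0.002, -0.001, -1.0]]
force: [0.6, 0.5, 0.0]
opening: 0.0447
```

{"method": "play_rows", "body": {
  "commands": [
    [[0,0,0,0,0,0,1],[0,0,0,0,0,0,1],[0,0,0,0,0,0,1],[0,0,0,0,0,-0.01,1],[0,0,0,0,0,-0.03,1]]
  ]
}}

```text
clock: 14.52
position: [0.4834, 0.3216, 0.1153]
orientation: [[1.0, -0.027, -0.006], [-0.027, -1.0, -0.003], [-0.006, 0.003, -1.0]]
force: [0.6, -1.1, -1.2]
opening: 0.0851
```

{"method": "play_rows", "body": {
  "commands": [
    [[0,0,0,0,0,-0.035,1],[0,0,0,0,0,-0.07,1],[0,0,0,0,0,-0.105,1],[0,0,0,0,0,-0.14,1],[0,0,0,0,0,-0.175,1]]
  ]
}}

```text
clock: 14.93
position: [0.4854, 0.3226, 0.2952]
orientation: [[1.0, -0.027, 0.001], [-0.027, -1.0, 0.0], [0.001, -0.0, -1.0]]
force: [0.7, 0.2, -0.8]
opening: 0.0853
```

{"method": "play_rows", "body": {
  "commands": [
    [[0,0,0,0,0,0,1],[0,0,0,0,0,0,1]]
  ]
}}

```text
clock: 15.1
position: [0.4874, 0.3237, 0.2973]
orientation: [[1.0, -0.027, 0.008], [-0.027, -1.0, 0.004], [0.007, -0.004, -1.0]]
force: [-0.2, -1.0, -0.9]
opening: 0.0854
```

```bash
python3 - <<'E'
from h import *
s=st(); print(s["position"]); c=cal("wrist"); im=pic("wrist","w9.png"); hsv=cv2.cvtColor(im,cv2.COLOR_RGB2HSV)
m=((hsv[...,0]>5)&(hsv[...,0]<22)&(hsv[...,1]>150)&(hsv[...,2]>90)).astype(np.uint8)
n,l,stt,ce=cv2.connectedComponentsWithStats(m)
for i in range(1,n):
    if stt[i,4]>300:
        ys,xs=np.nonzero(l==i); W=np.array([ray(c,p,.106)[:2] for p in zip(xs,ys)],np.float32); print(stt[i],cv2.minAreaRect(W))
s=st();print(s["position"])
E
```

```text
t 15.1 tray [0.0324 0.286 ] z 0.2973 yaw -1.56 tilt [0.0076 0.0038] F [-0.2 -1.  -0.9] op 0.0854
[0.48740733 0.32366762 0.2973194 ]
[ 128  102   40   81 1368] ((0.5270217061042786, 0.4354516565799713), (0.014520908705890179, 0.07290908694267273), 64.60987854003906)
[ 265  118   27  128 3215] ((0.4866400361061096, 0.3219969868659973), (0.02293184958398342, 0.11780279129743576), 88.54098510742188)
t 15.15 tray [0.0309 0.2857] z 0.2942 yaw -1.56 tilt [0.0027 0.0013] F [-0.8 -0.4 -0.4] op 0.0855
[0.48606176 0.32297077 0.29423187]
```

View pics/w9.png

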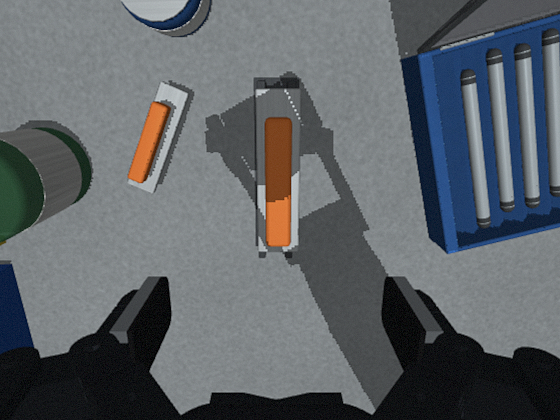

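The rake is docked again; its bar is at (278,182) in the picture, which works out to (0.487, 0.322), the same as at the start. The four rods lie in the grooves at right. Next is the last rod.

{"method": "play_rows", "body": {
  "commands": [
    [[0,0,0,0.002,0.034,0,1],[0,0,0,0.004,0.068,0,1],[0,0,0,0.006,0.1,0,1],[0,0,0,0.007,0.132,0,1],[0,0,0,0.008,0.162,0,1]]
  ]
}}

```text
clock: 15.57
position: [0.4876, 0.1588, 0.2898]
orientation: [[1.0, -0.027, -0.005], [-0.027, -1.0, -0.001], [-0.005, 0.001, -1.0]]
force: [0.1, 0.0, -0.9]
opening: 0.0851
```

{"method": "play_rows", "body": {
  "commands": [
    [[0,0,0,0.002,0.034,0,1],[0,0,0,0.004,0.068,0,1],[0,0,0,0.006,0.1,0,1],[0,0,0,0.007,0.132,0,1],[0,0,0,0.008,0.162,0,1]]
  ]
}}

```text
clock: 15.98
position: [0.4911, -0.0031, 0.29]
orientation: [[1.0, -0.028, -0.004], [-0.028, -1.0, 0.0], [-0.005, -0.0, -1.0]]
force: [0.7, 0.5, 0.5]
opening: 0.0851
```

{"method": "play_rows", "body": {
  "commands": [
    [[0,0,0,0.002,0.034,0,1],[0,0,0,0.004,0.068,0,1],[0,0,0,0.006,0.1,0,1],[0,0,0,0.007,0.132,0,1],[0,0,0,0.008,0.162,0,1]]
  ]
}}

```text
clock: 16.4
position: [0.4948, -0.165, 0.2899]
orientation: [[1.0, -0.028, -0.004], [-0.028, -1.0, 0.002], [-0.004, -0.002, -1.0]]
force: [0.1, -0.2, 0.0]
opening: 0.0857
```

{"method": "play_rows", "body": {
  "commands": [
    [[0,0,-0.027,0.002,0.034,0.02,1],[0,0,-0.027,0.004,0.068,0.04,1],[0,0,-0.027,0.006,0.1,0.06,1],[0,0,-0.027,0.007,0.132,0.08,1],[0,0,-0.027,0.008,0.162,0.08,1]]
  ]
}}

```text
clock: 16.82
position: [0.4958, -0.3246, 0.2043]
orientation: [[1.0, -0.001, -0.011], [-0.001, -1.0, 0.009], [-0.011, -0.009, -1.0]]
force: [-0.7, 1.6, -0.1]
opening: 0.0854
```

{"method": "play_rows", "body": {
  "commands": [
    [[0,0,0,0,0,0,1],[0,0,0,0,0,0,1],[0,0,0,0,0,0,1]]
  ]
}}

```text
clock: 17.07
position: [0.4992, -0.3249, 0.2108]
orientation: [[1.0, -0.001, -0.002], [-0.001, -1.0, 0.003], [-0.002, -0.003, -1.0]]
force: [-0.4, 0.1, -0.1]
opening: 0.0856
```

```bash
python3 - <<'E'
from h import *
s=st(); print(s["position"]); c=cal("wrist"); im=pic("wrist","w10.png")
for r in trace("wrist","last_rod_center")[:4]:
    ys,xs=np.nonzero(r["pixels"]); W=np.array([ray(c,p,.012)[:2] for p in zip(xs,ys)],np.float32); print(round(r["conf"],2),np.round(r["point"]),cv2.minAreaRect(W))
s=st(); print(s["position"])
E
```

```text
t 17.0667 tray [-0.1114 -0.3465] z 0.2108 yaw -0.04 tilt [-0.0024  0.0027] F [-0.4  0.1 -0.1] op 0.0856
[ 0.49915236 -0.32490239  0.21079284]
0.94 [286. 162.] ((0.505947470664978, -0.3344391882419586), (0.014900291338562965, 0.1782752424478531), 89.43362426757812)
0.7 [335. 361.] ((0.2917121350765228, -0.3816436529159546), (0.018331848084926605, 0.13852018117904663), 46.01434326171875)
t 17.1667 tray [-0.1107 -0.3463] z 0.212 yaw 0.05 tilt [-0.0008  0.0011] F [-0.5  0.8 -0.5] op 0.0853
[ 0.49985463 -0.32450484  0.21196277]
```

View pics/w10.png

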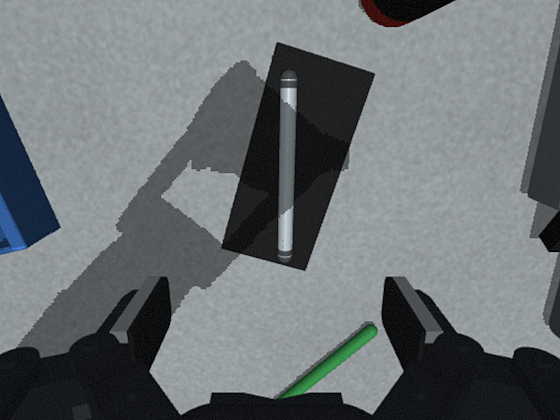

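The last rod runs from (289,75) to (285,258) in the picture, centred at (0.506, -0.334) with yaw -0.6°. The green decoy lies apart at (330,360). Descending to grasp.

{"method": "play_rows", "body": {
  "commands": [
    [[0,0,0.011,0.006,0.01,0.03,1],[0,0,0.011,0.006,0.01,0.06,1],[0,0,0.011,0.006,0.01,0.09,1],[0,0,0.011,0.006,0.01,0.12,1],[0,0,0.011,0.006,0.01,0.14,1]]
  ]
}}

```text
clock: 17.58
position: [0.505, -0.3333, 0.0698]
orientation: [[1.0, -0.009, -0.003], [-0.009, -1.0, 0.002], [-0.003, -0.002, -1.0]]
force: [-0.5, 0.5, -0.2]
opening: 0.0854
```

{"method": "play_rows", "body": {
  "commands": [
    [[0,0,0,0,0,0.015,0.7],[0,0,0,0,0,0.03,0.7],[0,0,0,0,0,0.04,0.7],[0,0,0,0,0,0.045,0.7],[0,0,0,0,0,0.045,0.7]]
  ]
}}

```text
clock: 18.0
position: [0.5056, -0.3346, 0.0265]
orientation: [[1.0, -0.01, -0.002], [-0.01, -1.0, 0.001], [-0.002, -0.001, -1.0]]
force: [-0.5, 0.1, 0.3]
opening: 0.0593
```

{"method": "play_rows", "body": {
  "commands": [
    [[0,0,0,0,0,0,0.7],[0,0,0,0,0,0,0.7]]
  ]
}}

```text
clock: 18.17
position: [0.507, -0.3364, 0.0288]
orientation: [[1.0, -0.011, 0.002], [-0.011, -1.0, -0.002], [0.002, 0.002, -1.0]]
force: [-0.1, -0.1, -0.3]
opening: 0.06
```

```bash
python3 - <<'E'
from h import *
s=st(); print(s["position"])
E
```

```text
t 18.1667 tray [-0.1066 -0.3595] z 0.0288 yaw -0.62 tilt [ 0.0019 -0.0016] F [-0.1 -0.1 -0.3] op 0.06
[ 0.50698634 -0.33639854  0.028797  ]
```

{"method": "play_rows", "body": {
  "commands": [
    [[0,0,0,0,-0.001,0.006,0.7],[0,0,0,0,-0.001,0.0108,0.7],[0,0,0,0,-0.001,0.0108,0.7],[0,0,0,0,-0.001,0.0108,0],[0,0,0,0,-0.001,0.0108,0]]
  ],
  "grip_force": 50
}}

```text
clock: 18.58
position: [0.5059, -0.3349, 0.0165]
orientation: [[1.0, -0.011, -0.0], [-0.011, -1.0, 0.0], [-0.0, -0.0, -1.0]]
force: [-0.4, -0.3, 0.2]
opening: 0.0365
```

{"method": "play_rows", "body": {
  "commands": [
    [[0,0,0,0,0,0,0],[0,0,0,0,0,0,0],[0,0,0,0,0,0,0],[0,0,0,0,0,0,0],[0,0,0,0,0,0,0]]
  ]
}}

```text
clock: 19.0
position: [0.5062, -0.3351, 0.0169]
orientation: [[1.0, -0.011, 0.0], [-0.011, -1.0, -0.0], [0.0, 0.0, -1.0]]
force: [-0.0, -0.4, 1.9]
opening: 0.0116
```

```bash
python3 - <<'E'
from h import *
s=st(); p=s["position"]; print(p)
x,y=tw(-.012,-.07); print(x,y)
plan([(p[0],p[1],.20,-.6,0,5),(x,y,.20,13.85,0,12),(x,y,.06,13.85,0,8)])
E
```

```text
t 19.0 tray [-0.107  -0.3581] z 0.0169 yaw -0.65 tilt [ 0.0004 -0.0003] F [-0.  -0.4  1.9] op 0.0116
[ 0.50622517 -0.33506846  0.01689619]
0.5295055498770768 -0.032637372625279396
[[0, 0, -0.0, 0.0, -0.0, -0.0366, 0], [0, 0, -0.0, 0.0, -0.0, -0.0732, 0], [0, 0, -0.0, 0.0, -0.0, -0.1099, 0], [0, 0, -0.001, 0.0, -0.0, -0.1465, 0], [0, 0, -0.001, 0.0, -0.0, -0.1831, 0]]
[[0, 0, -0.021, 0.0017, -0.0252, -0.0, 0], [0, 0, -0.042, 0.0034, -0.0504, -0.0, 0], [0, 0, -0.063, 0.005, -0.0757, -0.0, 0], [0, 0, -0.084, 0.0067, -0.1009, -0.0, 0], [0, 0, -0.105, 0.0084, -0.1261, -0.0, 0]]
[[0, 0, -0.021, 0.0043, -0.0249, -0.0, 0], [0, 0, -0.042, 0.0086, -0.0498, -0.0, 0], [0, 0, -0.063, 0.0129, -0.0747, -0.0, 0], [0, 0, -0.084, 0.0172, -0.0996, -0.0, 0], [0, 0, -0.105, 0.0216, -0.1245, -0.0, 0]]
[[0, 0, -0.021, 0.0069, -0.0243, -0.0, 0], [0, 0, -0.042, 0.0138, -0.0486, -0.0, 0], [0, 0, -0.042, 0.0138, -0.0486, 0.0175, 0], [0, 0, -0.042, 0.0138, -0.0486, 0.035, 0], [0, 0, -0.042, 0.0138, -0.0486, 0.0525, 0]]
[[0, 0, -0.0, 0.0, 0.0, 0.0175, 0], [0, 0, -0.0, 0.0, 0.0, 0.035, 0], [0, 0, -0.0, 0.0, 0.0, 0.0525, 0], [0, 0, -0.0, 0.0, 0.0, 0.07, 0], [0, 0, -0.0, 0.0, 0.0, 0.0875, 0]]
```

{"method": "play_rows", "body": {
  "commands": [
    [[0,0,0,0,0,-0.015,0],[0,0,0,0,0,-0.05,0],[0,0,0,0,0,-0.09,0],[0,0,0,0,0,-0.13,0],[0,0,0,0,0,-0.155,0]]
  ]
}}

```text
clock: 19.42
position: [0.5073, -0.3359, 0.1758]
orientation: [[1.0, -0.011, 0.004], [-0.011, -1.0, -0.003], [0.004, 0.003, -1.0]]
force: [0.7, -0.6, -0.6]
opening: 0.0118
```

{"method": "play_rows", "body": {
  "commands": [
    [[0,0,-0.021,0.0017,-0.0252,0,0],[0,0,-0.042,0.0034,-0.0504,0,0],[0,0,-0.063,0.005,-0.0757,0,0],[0,0,-0.084,0.0067,-0.1009,0,0],[0,0,-0.105,0.0084,-0.1261,0,0]]
  ]
}}

```text
clock: 19.83
position: [0.5153, -0.2076, 0.1712]
orientation: [[0.996, 0.094, -0.001], [0.094, -0.996, 0.0], [-0.001, -0.001, -1.0]]
force: [1.1, 0.8, -0.3]
opening: 0.0121
```

{"method": "play_rows", "body": {
  "commands": [
    [[0,0,-0.021,0.0043,-0.0249,0,0],[0,0,-0.042,0.0086,-0.0498,0,0],[0,0,-0.063,0.0129,-0.0747,0,0],[0,0,-0.084,0.0172,-0.0996,0,0],[0,0,-0.105,0.0216,-0.1245,0,0]]
  ]
}}

```text
clock: 20.25
position: [0.5251, -0.0815, 0.1711]
orientation: [[0.98, 0.198, -0.001], [0.198, -0.98, 0.0], [-0.001, -0.0, -1.0]]
force: [0.5, 0.2, -1.0]
opening: 0.0115
```

{"method": "play_rows", "body": {
  "commands": [
    [[0,0,-0.021,0.0069,-0.0243,0,0],[0,0,-0.042,0.0138,-0.0486,0,0],[0,0,-0.042,0.0138,-0.0486,0,0],[0,0,-0.042,0.0138,-0.0486,0,0],[0,0,-0.042,0.0138,-0.0486,0,0]]
  ]
}}

```text
clock: 20.67
position: [0.5293, -0.0328, 0.1713]
orientation: [[0.971, 0.239, -0.001], [0.239, -0.971, -0.001], [-0.001, 0.0, -1.0]]
force: [0.7, 0.8, -1.2]
opening: 0.0118
```

```bash
python3 - <<'E'
from h import *
s=st(); c=cal("wrist"); im=pic("wrist","w11.png")
for r in trace("wrist","last_rod_center")[:6]:
    ys,xs=np.nonzero(r["pixels"]); W=np.array([tf(ray(c,p,.165)) for p in zip(xs,ys)],np.float32); print(round(r["conf"],2),np.round(r["point"]),cv2.minAreaRect(W))
s=st()
E
```

```text
t 20.6667 tray [-0.0122 -0.0701] z 0.1713 yaw 13.82 tilt [-0.0005 -0.0006] F [ 0.7  0.8 -1.2] op 0.0118
0.84 [274. 217.] ((0.00228167325258255, -0.07076743990182877), (0.14917142689228058, 0.01477871648967266), 0.0144087178632617)
t 20.7667 tray [-0.0122 -0.0708] z 0.1714 yaw 13.73 tilt [-0.0003 -0.0004] F [ 0.1 -0.  -0.5] op 0.012
```

View pics/w11.png

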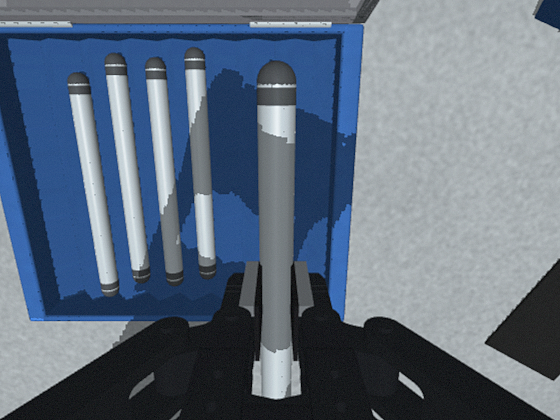

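The last rod is held level and centred, its far end at (277,75), over the empty grooves on the right. The four combed rods lie in the left part of the tray. Lowering.

{"method": "play_rows", "body": {
  "commands": [
    [[0,0,-0.002,0,-0.001,0.025,0],[0,0,-0.002,0,-0.001,0.05,0],[0,0,-0.002,0,-0.001,0.075,0],[0,0,-0.002,0,-0.001,0.095,0],[0,0,-0.002,0,-0.001,0.11,0]]
  ]
}}

```text
clock: 21.18
position: [0.5282, -0.0326, 0.0595]
orientation: [[0.971, 0.238, -0.002], [0.238, -0.971, 0.0], [-0.002, -0.001, -1.0]]
force: [1.4, 0.9, 0.3]
opening: 0.0118
```

{"method": "play_rows", "body": {
  "commands": [
    [[0,0,0,0,0,0.006,0],[0,0,0,0,0,0.011,0],[0,0,0,0,0,0.015,0],[0,0,0,0,0,0.0165,0],[0,0,0,0,0,0.0165,0]]
  ]
}}

```text
clock: 21.6
position: [0.5295, -0.0318, 0.0454]
orientation: [[0.971, 0.24, 0.0], [0.24, -0.971, -0.0], [0.0, 0.0, -1.0]]
force: [-0.6, -0.3, -1.6]
opening: 0.0116
```

{"method": "play_rows", "body": {
  "commands": [
    [[0,0,0,0,0,0,0],[0,0,0,0,0,0,0],[0,0,0,0,0,0,0]]
  ]
}}

```text
clock: 21.85
position: [0.5299, -0.0316, 0.0458]
orientation: [[0.971, 0.241, 0.001], [0.241, -0.971, -0.0], [0.001, 0.001, -1.0]]
force: [0.2, 0.4, -0.5]
opening: 0.0113
```

```bash
python3 - <<'E'
from h import *
s=st()
E
```

```text
t 21.85 tray [-0.0114 -0.0691] z 0.0458 yaw 13.92 tilt [ 0.0012 -0.0003] F [ 0.2  0.4 -0.5] op 0.0113
```

{"method": "play_rows", "body": {
  "commands": [
    [[0,0,0,0,0.001,0.0023,0],[0,0,0,0,0.001,0.0023,0],[0,0,0,0,0.001,0.0023,0.33],[0,0,0,0,0.001,0.0023,0.33],[0,0,0,0,0.001,0.0023,0.33]]
  ]
}}

```text
clock: 22.27
position: [0.5299, -0.0326, 0.043]
orientation: [[0.971, 0.24, 0.0], [0.24, -0.971, -0.0], [0.0, 0.0, -1.0]]
force: [0.0, -0.1, 0.2]
opening: 0.0279
```

{"method": "play_rows", "body": {
  "commands": [
    [[0,0,0,0,0,-0.005,0.33],[0,0,0,0,0,-0.02,0.33],[0,0,0,0,0,-0.05,0.33],[0,0,0,0,0,-0.09,0.33],[0,0,0,0,0,-0.13,0.33]]
  ]
}}

```text
clock: 22.68
position: [0.5284, -0.0323, 0.1734]
orientation: [[0.971, 0.24, -0.003], [0.24, -0.971, 0.001], [-0.002, -0.001, -1.0]]
force: [1.6, -1.7, -0.7]
opening: 0.0282
```

{"method": "play_rows", "body": {
  "commands": [
    [[0,0,0,-0.03,0,-0.03,0.1],[0,0,0,-0.06,0,-0.06,0],[0,0,0,-0.06,0,-0.09,0],[0,0,0,-0.06,0,-0.12,0],[0,0,0,-0.06,0,-0.13,0]]
  ]
}}

```text
clock: 23.1
position: [0.4732, -0.0476, 0.309]
orientation: [[0.971, 0.24, 0.01], [0.24, -0.971, -0.002], [0.009, 0.005, -1.0]]
force: [0.6, 0.1, 0.7]
opening: 0.0
```

{"method": "play_rows", "body": {
  "commands": [
    [[0,0,0,0,0,0,0],[0,0,0,0,0,0,0],[0,0,0,0,0,0,0]]
  ]
}}

```text
clock: 23.35
position: [0.4704, -0.0467, 0.3007]
orientation: [[0.971, 0.241, -0.003], [0.241, -0.971, 0.001], [-0.003, -0.002, -1.0]]
force: [0.6, 0.1, -0.3]
opening: -0.0001
```

```bash
python3 - <<'E'
from h import *
s=st(); c=cal("wrist"); im=pic("wrist","w12.png")
for t in ["last_rod_center"]+["rod%d_center"%i for i in (1,2,3,4)]:
  for r in trace("wrist",t)[:6]:
    ys,xs=np.nonzero(r["pixels"]); W=np.array([tf(ray(c,p,.03)) for p in zip(xs,ys)],np.float32); print(t,round(r["conf"],2),np.round(r["point"]),[np.round(k,4).tolist() for k in cv2.minAreaRect(W)])
for n,z in (("lid_edge",0.26),("lid_hinge",.052)):
  for r in tip_of("wrist",n)[:2]: print(n,r["conf"],r["point"],tf(ray(c,r["point"],z)))
s=st(); print(s["position"],s["qpos"])
E
```

```text
t 23.35 tray [-0.0727 -0.0695] z 0.3007 yaw 13.92 tilt [-0.0035  0.0009] F [ 0.6  0.1 -0.3] op -0.0001
last_rod_center 0.69 [489. 340.] [[-0.3075, -0.3447], [0.0194, 0.1126], 31.9802]
last_rod_center 0.6 [275. 102.] [[-0.0124, -0.0694], [0.0139, 0.1768], 89.795]
rod1_center 0.57 [222.  82.] [[0.0033, -0.0137], [0.014, 0.1715], 89.8848]
rod2_center 0.75 [198.  86.] [[-0.0005, 0.0139], [0.0142, 0.1755], 89.8982]
rod3_center 0.94 [142.  95.] [[-0.0102, 0.0689], [0.0157, 0.1772], 89.8678]
rod4_center 0.61 [173.  85.] [[0.0015, 0.0416], [0.1749, 0.0154], 0.1546]
t 23.75 tray [-0.072  -0.0699] z 0.3021 yaw 13.91 tilt [-0.0012  0.0003] F [ 0.6  0.6 -0.3] op 0.0001
[ 0.4712109  -0.04692283  0.30213925] [-2.47594585e-01 -1.60556415e-01  1.88756011e+00 -3.79941619e-05
  1.41580545e+00  1.08036523e+00]
```

View pics/w12.png

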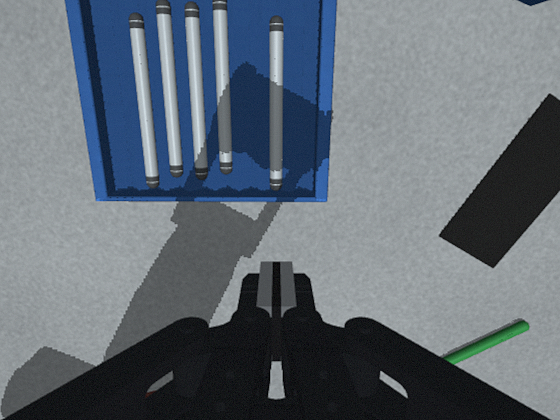

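All five rods lie in grooves at y ≈ -70, -14, 14, 42 and 70, parallel within about 0.2°. Next I'll reach over behind the lid and draw it shut with closed fingers.

{"method": "play_rows", "body": {
  "commands": [
    [[0,0,0,0,-0.014,-0.013,0],[0,0,0,0,-0.028,-0.026,0],[0,0,0,0,-0.042,-0.039,0],[0,0,0,0,-0.056,-0.052,0],[0,0,0,0,-0.07,-0.063,0]]
  ]
}}

```text
clock: 24.17
position: [0.4545, 0.0215, 0.3667]
orientation: [[0.971, 0.24, 0.001], [0.24, -0.971, -0.0], [0.001, 0.0, -1.0]]
force: [0.1, 0.1, -0.3]
opening: 0.0003
```

{"method": "play_rows", "body": {
  "commands": [
    [[0,0,0,0.027,0,0,0],[0,0,0,0.054,0,0,0],[0,0,0,0.08,0,0,0],[0,0,0,0.107,0,0,0],[0,0,0,0.133,0,0,0]]
  ]
}}

```text
clock: 24.58
position: [0.5849, 0.0534, 0.3656]
orientation: [[0.971, 0.241, 0.0], [0.241, -0.971, -0.0], [0.0, 0.0, -1.0]]
force: [-0.4, 0.3, 0.3]
opening: 0.0001
```

{"method": "play_rows", "body": {
  "commands": [
    [[0,0,0,0.027,0,0,0],[0,0,0,0.054,0,0,0],[0,0,0,0.08,0,0,0],[0,0,0,0.107,0,0,0],[0,0,0,0.133,0,0,0]]
  ]
}}

```text
clock: 25.0
position: [0.714, 0.0853, 0.3651]
orientation: [[0.971, 0.24, -0.001], [0.24, -0.971, -0.0], [-0.001, -0.0, -1.0]]
force: [0.5, -0.2, 0.4]
opening: -0.0002
```

{"method": "play_rows", "body": {
  "commands": [
    [[0,0,0,0,0,0,0],[0,0,0,0,0,0,0],[0,0,0,0,0,0,0]]
  ]
}}

```text
clock: 25.25
position: [0.7123, 0.0849, 0.3652]
orientation: [[0.971, 0.24, -0.002], [0.24, -0.971, -0.0], [-0.002, -0.0, -1.0]]
force: [-1.0, -0.7, -0.7]
opening: -0.0003
```

```bash
python3 - <<'E'
from h import *
s=st(); c=cal("wrist"); im=pic("wrist","w13.png")
for n,z in (("lid_edge",0.264),("filter_box",0),("bearing_box",0)):
  for r in tip_of("wrist",n)[:2]: print(n,r["conf"],np.round(r["point"]),tf(ray(c,r["point"],z)))
E
```

```text
t 25.25 tray [0.1936 0.0003] z 0.3652 yaw 13.91 tilt [-0.0015 -0.0002] F [-1.  -0.7 -0.7] op -0.0003
lid_edge 0.56 [273. 272.] [0.15085569 0.00151724]
filter_box 0.68 [264. 104.] [0.2559201  0.01538923]
bearing_box 0.55 [391. 135.] [ 0.21568904 -0.15441851]
```

View pics/w13.png

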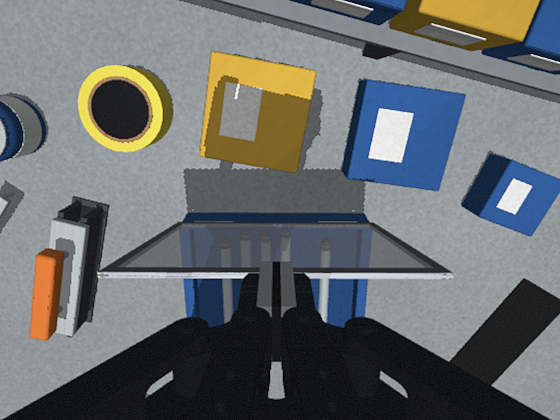

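The picture shows the lid's free edge at row 272, i.e. tray x ≈ 0.151, with the fingers beyond it. The filter box at (258,110) is clear. Lowering behind the lid, then pulling.

{"method": "play_rows", "body": {
  "commands": [
    [[0,0,0,0,0,0.025,0],[0,0,0,0,0,0.05,0],[0,0,0,0,0,0.075,0],[0,0,0,0,0,0.1,0],[0,0,0,0,0,0.125,0]]
  ]
}}

```text
clock: 25.87
position: [0.7123, 0.0847, 0.2408]
orientation: [[0.971, 0.24, 0.001], [0.24, -0.971, 0.0], [0.001, 0.0, -1.0]]
force: [-0.7, -1.0, 0.3]
opening: -0.0002
```

{"method": "play_rows", "body": {
  "commands": [
    [[0,0,0,0,0,0,0],[0,0,0,-0.015,0,0,0],[0,0,0,-0.03,0,0,0],[0,0,0,-0.048,0,0,0],[0,0,0,-0.066,0,-0.002,0]]
  ]
}}

```text
clock: 26.28
position: [0.6495, 0.0691, 0.2456]
orientation: [[0.971, 0.24, 0.006], [0.24, -0.971, 0.001], [0.006, 0.001, -1.0]]
force: [1.8, 0.5, -0.8]
opening: 0.0001
```

{"method": "play_rows", "body": {
  "commands": [
    [[0,0,0,-0.018,0,0,0],[0,0,0,-0.036,0,0.001,0],[0,0,0,-0.054,0,0.005,0],[0,0,0,-0.071,0,0.01,0],[0,0,0,-0.087,0,0.017,0]]
  ]
}}

```text
clock: 26.7
position: [0.5657, 0.0482, 0.23]
orientation: [[0.971, 0.24, 0.008], [0.24, -0.971, 0.001], [0.008, 0.001, -1.0]]
force: [1.6, -0.0, 2.8]
opening: 0.0001
```

```bash
python3 - <<'E'
from h import *
st()
E
```

```text
t 26.7 tray [ 0.0425 -0.0002] z 0.23 yaw 13.9 tilt [0.0083 0.0005] F [ 1.6 -0.   2.8] op 0.0001
```

{"method": "play_rows", "body": {
  "commands": [
    [[0,0,0,-0.016,0,0.01,0],[0,0,0,-0.03,0,0.021,0],[0,0,0,-0.045,0,0.032,0],[0,0,0,-0.057,0,0.045,0],[0,0,0,-0.068,0,0.059,0]]
  ]
}}

```text
clock: 27.12
position: [0.4995, 0.0315, 0.1699]
orientation: [[0.971, 0.24, 0.006], [0.24, -0.971, -0.0], [0.006, 0.002, -1.0]]
force: [-0.1, 0.4, 3.1]
opening: 0.0001
```

{"method": "play_rows", "body": {
  "commands": [
    [[0,0,0,-0.01,0,0.015,0],[0,0,0,-0.018,0,0.031,0],[0,0,0,-0.024,0,0.048,0],[0,0,0,-0.029,0,0.065,0],[0,0,0,-0.033,0,0.083,0]]
  ]
}}

```text
clock: 27.53
position: [0.4678, 0.0236, 0.086]
orientation: [[0.971, 0.24, 0.005], [0.24, -0.971, -0.0], [0.005, 0.002, -1.0]]
force: [1.6, 0.2, 1.6]
opening: 0.0001
```

{"method": "play_rows", "body": {
  "commands": [
    [[0,0,0,0,0,0.004,0],[0,0,0,0,0,0.008,0],[0,0,0,0,0,0.012,0],[0,0,0,0,0,0.015,0],[0,0,0,0,0,0.015,0]]
  ]
}}

```text
clock: 27.95
position: [0.4672, 0.0238, 0.0694]
orientation: [[0.971, 0.24, 0.002], [0.24, -0.971, -0.0], [0.002, 0.001, -1.0]]
force: [0.4, -0.9, 0.1]
opening: 0.0002
```

```bash
python3 - <<'E'
from h import *
st()
E
```

```text
t 27.95 tray [-0.059  -0.0003] z 0.0694 yaw 13.92 tilt [ 0.0018 -0.0002] F [ 0.4 -0.9  0.1] op 0.0002
```

Now a gentle press down in small steps, watching the force.

{"method": "play_rows", "body": {
  "commands": [
    [[0,0,0,-0.005,0,0.001,0],[0,0,0,-0.005,0,0.002,0],[0,0,0,-0.005,0,0.003,0]]
  ]
}}

```text
clock: 28.2
position: [0.4617, 0.0225, 0.0669]
orientation: [[0.971, 0.241, 0.0], [0.241, -0.971, -0.0], [0.0, 0.0, -1.0]]
force: [-4.0, -0.2, 13.6]
opening: 0.0
```

{"method": "play_rows", "body": {
  "commands": [
    [[0,0,0,0,0,0.001,0],[0,0,0,0,0,0.002,0],[0,0,0,0,0,0.002,0]]
  ]
}}

```text
clock: 28.45
position: [0.4617, 0.0225, 0.0668]
orientation: [[0.971, 0.241, -0.002], [0.241, -0.971, -0.0], [-0.002, -0.0, -1.0]]
force: [-8.2, -0.1, 21.1]
opening: -0.0003
```

{"method": "play_rows", "body": {
  "commands": [
    [[0,0,0,0,0,0.001,0],[0,0,0,0,0,0.002,0],[0,0,0,0,0,0.002,0]]
  ]
}}

```text
clock: 28.7
position: [0.4618, 0.0225, 0.0666]
orientation: [[0.97, 0.241, -0.003], [0.241, -0.97, -0.0], [-0.003, -0.0, -1.0]]
force: [-14.0, -0.1, 34.2]
opening: 0.0003
```

```bash
python3 - <<'E'
from h import *
st()
E
```

```text
t 28.7 tray [-0.0645 -0.0003] z 0.0666 yaw 13.95 tilt [-0.0032 -0.0004] F [-14.   -0.1  34.2] op 0.0003
```

The lid has stopped hard at fingertip z = 0.056, which is the shut height. Retreating and verifying.

{"method": "play_rows", "body": {
  "commands": [
    [[0,0,0,0,0,-0.01,0],[0,0,0,0,0,-0.04,0],[0,0,0,0,0,-0.08,0],[0,0,0,0,0,-0.12,0],[0,0,0,0,0,-0.16,0]]
  ]
}}

```text
clock: 29.12
position: [0.4605, 0.0228, 0.2231]
orientation: [[0.971, 0.24, -0.001], [0.24, -0.971, 0.0], [-0.001, -0.0, -1.0]]
force: [1.1, 0.4, 0.1]
opening: 0.0001
```

{"method": "play_rows", "body": {
  "commands": [
    [[0,0,0,0.03,0,-0.03,0],[0,0,0,0.06,0,-0.06,0],[0,0,0,0.09,0,-0.09,0],[0,0,0,0.12,0,-0.12,0],[0,0,0,0.13,0,-0.14,0]]
  ]
}}

```text
clock: 29.53
position: [0.5905, 0.0547, 0.3645]
orientation: [[0.971, 0.241, 0.004], [0.241, -0.971, 0.0], [0.004, 0.001, -1.0]]
force: [-0.6, -0.3, 0.8]
opening: 0.0002
```

{"method": "play_rows", "body": {
  "commands": [
    [[0,0,0,0,0,0,0],[0,0,0,0,0,0,0],[0,0,0,0,0,0,0],[0,0,0,0,0,0,0]]
  ]
}}

```text
clock: 29.87
position: [0.5859, 0.0538, 0.3594]
orientation: [[0.971, 0.24, -0.004], [0.24, -0.971, 0.0], [-0.004, -0.001, -1.0]]
force: [-0.1, 0.7, -0.2]
opening: 0.0
```

```bash
python3 - <<'E'
from h import *
s=st(); c=cal("wrist"); im=pic("wrist","w14.png"); hsv=cv2.cvtColor(im,cv2.COLOR_RGB2HSV)
m=((hsv[...,0]>5)&(hsv[...,0]<22)&(hsv[...,1]>150)&(hsv[...,2]>90)).astype(np.uint8)
n,l,stt,ce=cv2.connectedComponentsWithStats(m)
for i in range(1,n):
    if stt[i,4]>300:
        ys,xs=np.nonzero(l==i); W=np.array([ray(c,p,.106)[:2] for p in zip(xs,ys)],np.float32); print(stt[i],cv2.minAreaRect(W))
for t in ["last_rod_center"]+["rod%d_center"%i for i in (1,2,3,4)]:
  for r in trace("wrist",t)[:3]:
    ys,xs=np.nonzero(r["pixels"]); W=np.array([tf(ray(c,p,.03)) for p in zip(xs,ys)],np.float32); print(t,round(r["conf"],2),np.round(r["point"]),[np.round(k,4).tolist() for k in cv2.minAreaRect(W)])
for r in tip_of("wrist","lid_edge")[:1]: print(r["conf"],r["point"],tf(ray(c,r["point"],.056)))
E
```

```text
t 29.8667 tray [0.0635 0.0005] z 0.3594 yaw 13.9 tilt [-0.0043  0.0001] F [-0.1  0.7 -0.2] op 0.0
[ 203    0  100   22 1017] ((0.7256137132644653, 0.11043407022953033), (0.01759401522576809, 0.09233163297176361), 13.9578275680542)
[   4  142   26  105 2219] ((0.48616984486579895, 0.32072117924690247), (0.023386625573039055, 0.11917988210916519), 88.58120727539062)
last_rod_center 0.9 [513. 379.] [[-0.2887, -0.367], [0.0235, 0.0586], 31.8004]
rod2_center 0.51 [276. 199.] [[-0.0101, 0.0018], [0.2289, 0.2693], 0.1212]
```

View pics/w14.png

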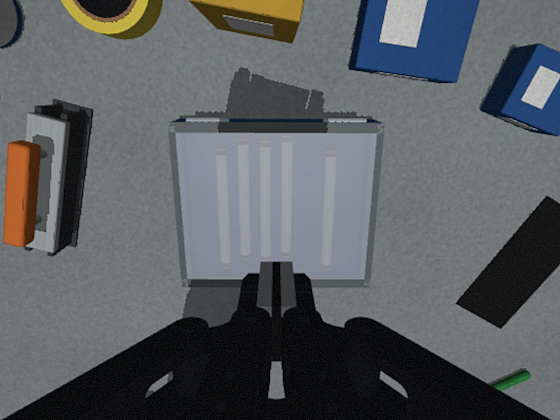

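The picture shows the lid flat on the rim, with corners near (170,122), (383,122), (370,287) and (183,287). Five parallel rods show through it, and the rake is in its dock at (22,195). Handing in.

```bash
python3 -c "
from workcell import ticket; print(ticket.close_job())"
```

```text
the job is handed in; nothing more can be done
None
```

The job is done and handed in at about 30 s of the 72 s allowed; handing in reports no verdict.

- **Combing:** I took the larger rake and made one pass at about 35 mm tip height. All four jumbled rods ended in their own grooves, at y ≈ -14, 14, 42 and 70 mm. They were parallel to the tray within about 0.2° and within about 10 mm of mid-groove.
- **Rake:** it is back in its dock within about 2 mm of where it started, at the same angle.
- **Last rod:** I picked it off the mat and released it just above the groove at y = -70 mm. It was measured at x ≈ -12 mm and parallel.
- **Lid:** I drew it over and pressed it to a hard stop at 34 N. The fingertips stopped at 0.056 m, which is the shut height.

**Final checks:** the last picture shows the lid flat with five parallel rods under it, and the rake in its dock. The robot was clear of everything and the other goods looked undisturbed, though I did not measure their positions.

Through the clear lid the networks could no longer pick out single rods, so the rod measurements are from just before it was shut. The lid angle was not measured directly. I viewed 13 pictures, three over the budget of 10.

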